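# Snap ring on the mixer's drive column

### The arm

A 6-joint arm with a two-finger parallel gripper is mounted at the origin on the work surface. World frame = base frame: x ahead of the robot, y to its left, z up, the work surface at z = 0. Lengths are in mm, angles in rad, forces in N, time in s.
With the tool pointing down it reaches from about 275 to 750 mm from the base axis. Payload 10.2 kg.
Tool frame: the origin (TCP) lies at the centre of the arm's flange, where the gripper is bolted on; the fingertips stand ctrl.tip_reach ahead of it and the grasp point (between the pads) lies 155 mm ahead of it (ctrl.tip_reach is the distance from the TCP to the fingertips, in mm); z points along the fingers, y is the direction in which the jaws open and shut (so a half turn about z gives the same grasp; the last joint's range is limited). The gripper opens to 85 mm and grips with 20 to 120 N. Pads are 22 mm wide; open, the fingers measure 114 mm over their backs; the gripper's body (76 mm by 85 mm) begins 54 mm behind the grasp point. The pads swing forward as they close: fully open they stand 13 mm farther back than shut.
Start: joints at [0.967, 0.313, 1.498, -0, 1.331, -0.223], TCP at [195.137, 487.395, 404.694] pointing down, gripper open.
Joint ranges: [-2.94, 2.94], [-0.97, 2.17], [0.19, 2.56], [-1.23, 4.37], [0.02, 3.11], [-2.88, 2.88]. Speed limits (rad/s): [2.39, 2.39, 3.01, 3.14, 3.14, 3.14].

### API

Orientations are given as a unit quaternion [w, x, y, z].
In Python, from rig import ctrl, viewer gives the robot as it stands.
- The arm moves only by the tool drive_tool, never from a script. Its argument "rows" is a list that holds one entry, the list of rows, each a list of 6 numbers: the shift along the world's x, y, z normalised to -1 to 1, where 1 is 0.1 m, then the turn, a rotation vector about the world's x, y, z normalised to -1 to 1, where 1 is 90 degrees. A call has 1 to 10 rows; each row is the pose to reach, as a shift and turn from the pose measured when the call began; what a row does not reach only later rows make up. A row lasts 1/8 s, in which the tool goes at most 62.5 mm and 10.7 degrees, less where a joint would pass 70% of its speed; a pose out of reach is approached as far as the arm can. A call with a number of a shift or a turn outside -1 to 1 is refused whole. A call with a gripper value outside its range is refused whole. "fingers" is the opening, from -1 (shut) to 1 (fully open), set as the call begins (left out, the last holds). The fingers move at their own pace and stop on an object; "force" is the grip in N (left out, the last holds). Time passes only in rows, so rows that repeat a pose let the fingers close. It gives the time, the measured TCP pose, the force and the opening at its end, in the units of the state.
- ctrl.sense(): the state, without advancing time (a new reading comes with each control period).
- viewer.capture(name): name is "side" or "top" or "wrist"; returns the picture (384x512x3 uint8, red, green, blue); there is no depth.
- viewer.calibration(name): a dict with "mtx" (3x3 intrinsics, pixels), "extrinsics" (4x4, takes a point from camera to world coordinates). Camera axes: x right, y up, looking along -z (the intrinsics and any distortion apply to the point x, -y, -z); pixel columns grow to the right and rows downward; lengths in mm; the calibration is good to about 2 mm. A picture is of the moment at which its call begins: read the wrist's pose just before it. calibration takes no time and is no camera call; for the wrist camera it gives the pose at the moment of the call.
- ctrl.finish_job(): hands the job in, once; it reports no verdict.
The state is a dict: "time_s": time; "joints": joint angles; "dq": joint speeds; "tau": joint torques, N m; "eef_pos": TCP position; "ee_rot": TCP orientation; "force": force on the tool from outside, world axes, zero at the start; "wrist_torque": the same for the moment, N m; "grip_width": opening from 0.0 (shut) to 1.0 (fully open).
Only numpy, scipy, OpenCV 4.12 (cv2) and the standard library are available. Lean on these libraries where they do the work, as an engineer would, in place of code of your own. Each camera call takes 0.05 s, during which the arm holds its last target.

### The job

Fix the mixer's drive coupling: take the snap-ring pliers from their stand, put their two tips in the eyes of the snap ring lying on the cutting board, squeeze the handles to spread the ring and lower it over the steel drive column, pressing the sprung coupling disc gently down until it stops, then let the ring close into the column's groove so that it holds the disc down. Pull the tips out, stand the pliers back upright in their stand as they were and let go; never press hard on the disc or the board, and leave the other kitchen things where they are.

Things in the scene. Friction and masses are not known exactly. Their poses are not given: they have to be found in the camera images.
- pliers_grip (a point): Snap-ring pliers standing upright, 126 mm tall, 0.15 kg. This point lies midway between the two rubber grip barrels, 117 mm above the tip ends; z up, y from barrel to barrel. Barrels: 18 mm diameter, 30 mm long along x, 64 mm over both at rest, nothing wider below them within 40 mm.
- pliers: The pliers' pivot block (44 x 18 x 14 mm, centred 57 mm below the grip point); origin level with the tip ends. Squeezing the barrels spreads the tips equally. Spring: 8 N per barrel at first, 12 N at the stop (39 mm over both barrels, each tip 12 mm out and leaning 0.21 rad); a spread ring adds 5 N. A finger opening of 61 mm holds them by their own spring, tips fitting the closed ring.
- pliers_tips (a point): Midway between the tips, 5 mm above their ends, level with the flat shoulders (12 mm diameter) that press on the ring; axes as pliers_grip. Each tip is a pin of 5 mm diameter, 5 mm long below its shoulder, the last 2 mm conical; pins 22 mm apart along y at rest, 25 mm with the barrels squeezed to 61 mm.
- stand_top (a point): Fixed wooden stand of the pliers, 69 x 86 x 61 mm high; this point is the middle of its pocket, level with its top. Pocket 25 mm along x, 54 mm along y, open down to the counter. The pliers' pivot block rests on the top either side of the pocket, grip point 64 mm above this point, axes of both agreeing.
- ring_mid (a point): Steel snap ring, 6 mm thick, lying flat on the board, 32 g, loose. Pins less than about 2 mm off their eyes drop in; farther off they jam on the rims, high. This point is the centre of its bore, half-way up; z up, x towards the gap between its two eyes. Outer diameter 52 mm, closed bore 36 mm. A rigid back arc and two sprung arms ending in eyes.
- ring_eyes (a point): Midway between the eyes of the closed ring, half-way up, 27 mm in front (+x) of ring_mid. The eye holes, vertical, 8.4 mm diameter (15 mm outside), lie 12.5 mm either side along y. As the ring spreads, the eyes move straight apart along y.
- ring: The snap ring; origin at the centre of its underside, axes as ring_mid.
- half_l (a joint): Opening angle (rad) of the ring's left (+y) arm: 0 closed, 0.34 at most; sprung shut. About 0.19 with the pliers at their stop: the ring then clears the column by some 1 to 2 mm all round when centred.
- half_r (a joint): The same for the ring's right (-y) arm.
- board: Wooden cutting board, 200 x 200 x 18 mm, fixed; origin under its centre. The ring lies on it.
- column (a point): On the axis of the mixer's upright steel drive column, at the groove's upper edge; z up. Above it: a land 40 mm in diameter, 10 mm high, then a cone to 29 mm, its top 17 mm above this point. Below it: the groove, 34 mm in diameter, open for 10 mm above the disc when that is fully down. The ring may face any way.
- mixer: White dough-mixer base, fixed, 200 x 220 x 60 mm, bowl taken off; origin under its middle, on the column's axis. Carries the column and the coupling disc.
- coupling (a joint): How far (m) the grey coupling disc (100 mm diameter, round the column) is pressed down: 0 at rest (top 2 mm below column), 0.008 at its hard stop (top 10 mm below it). Its spring pushes back with 3 N at first, 6 N at the stop. The ring fits under the land only with the disc at least 4 mm down.
- bowl: Glass bowl, 150 mm wide, bystander.
- jar: Amber glass jar, 56 mm wide, 85 mm tall, bystander.
- spatula: Spatula, bystander.
- rolling_pin: Wooden rolling pin, 280 mm barrel, bystander.

How it is judged (in metres and radians):
On the way, in this order (a step that is already met when the one before it is completed fails the run):
1. the pliers are lifted out of their stand (z of pliers_tips in the frame of stand_top above 0.01 m), for 0.1 s.
2. the ring is spread by the pliers' tips, off the board (value of joint each of half_l, half_r above 0.16 rad and contact force between pliers and ring above 1 N and contact force between ring and board below 0.05 N), for 0.2 s.
3. the ring has closed in the groove of the column (horizontal distance between ring_mid and column below 0.004 m and z of ring_mid in the frame of column between -0.009 and 0 m and angle between the z axis of ring_mid and the z axis of column, either way round below 0.12 rad and value of joint each of half_l, half_r below 0.07 rad and value of joint coupling above 0.002 m), for 0.2 s.
At the end, for the whole second after the job is handed in: Ring closed in the groove (within 4 mm of the axis, mid-plane 0 to 9 mm below the groove's upper edge, level to 0.12 rad, arms under 0.07 rad open), holding the disc at least 2 mm down; pliers upright on their stand (within 20 mm, tilt under 0.15 rad), all at rest (all of step 3 and linear speed of each of ring, pliers below 0.01 m/s and horizontal distance between pliers_grip and stand_top below 0.02 m and z of pliers_grip in the frame of stand_top between 0.058 and 0.069 m and angle between pliers_grip's own z axis and vertical below 0.15 rad); the robot touches nothing.
It fails at once if the mixer (its coupling disc or column) is pressed with more than 35 N (contact force between mixer and anything else above 35 N).
It fails at once if the board is pressed with more than 35 N (contact force between board and anything else above 35 N).
It fails at once if a bystander (bowl, jar, spatula or rolling pin) is moved more than 20 mm (distance of any of bowl, jar, spatula, rolling_pin from where it was at the start of the episode above 0.02 m).
It also fails if it takes over 72 s, if anything falls off the work surface, if the arm or the gripper's body presses on something with over 40 N, if the wrist force passes 120 N, or if a joint passes its speed limit or range.

## Working session

There is one attempt and no reset: what is moved stays moved. The work goes in short steps, Python scripts to look and compute and a tool call to move; the robot and the scene stay as the last step left them, time stands still between calls to the robot, and variables do not carry over. Pictures are saved under pics/ and viewed, and the job is handed in when it is done.

Besides the shell and the picture viewer there is one more tool, called as name([rows], argument=value, ...), one row to a line, values as JSON. drive_tool: Moves the arm, as the interface text tells. Scaled input: -1 to 1 covers 0.1 m each way for a shift and 90 degrees each way for a turn. Its arguments: {"type":"object","properties":{"rows":{"type":"array","items":{"type":"array","items":{"type":"array","items":{"type":"number"}}}},"fingers":{"type":"number"},"force":{"type":"number"}},"required":["rows"]}

```bash
ls; mkdir -p pics
python3 - <<'E'
from rig import ctrl, viewer
import cv2
print(ctrl.sense(), ctrl.tip_reach)
for n in ("side","top","wrist"):
    c=viewer.calibration(n); print(n,c)
    im=viewer.capture(n); cv2.imwrite(f"pics/{n}0.png",cv2.cvtColor(im,cv2.COLOR_RGB2BGR))
E
```

```text
pics
{'time_s': 0.0, 'joints': array([ 9.66637571e-01,  3.13459894e-01,  1.49841735e+00, -1.02588730e-05,
        1.33100136e+00, -2.23356153e-01]), 'dq': array([-1.72386323e-03, -1.19330642e-04, -6.05593281e-04,  7.48837413e-05,
        8.31000477e-04, -6.02777614e-04]), 'tau': array([-5.14746043e-04, -4.12266505e+01, -2.59735876e+01, -2.23517363e-04,
        4.18326512e-03,  1.58725078e-05]), 'eef_pos': array([195.09637681, 487.36894698, 404.1372993 ]), 'ee_rot': array([-2.53948268e-04,  1.89251721e-01,  9.81928395e-01, -5.90721619e-04]), 'force': array([-0.49194124,  0.00091943,  0.58675932]), 'wrist_torque': array([ 0.0591892 , -0.03237778,  0.00747125]), 'grip_width': 1.002142468555133} 173.4
side {'mtx': array([[495.18987211,   0.        , 265.53036658],
       [  0.        , 495.18987211, 190.83884497],
       [  0.        ,   0.        ,   1.        ]]), 'extrinsics': array([[ 7.69500339e-01,  4.39487054e-01, -4.63379281e-01,
        -2.43489984e+01],
       [-6.38596950e-01,  5.20464433e-01, -5.66842755e-01,
        -6.86192663e+02],
       [-7.94761810e-03,  7.32098288e-01,
[... 478 characters left out ...]
1],
       [ 1.12324125e-02,  1.38107532e-01,  9.90353544e-01,
         1.19182323e+03],
       [ 0.00000000e+00,  0.00000000e+00,  0.00000000e+00,
         1.00000000e+00]])}
wrist {'mtx': array([[341.96420491,   0.        , 256.19120329],
       [  0.        , 341.96420491, 190.44868277],
       [  0.        ,   0.        ,   1.        ]]), 'extrinsics': array([[ 3.71844210e-01, -8.95533404e-01, -2.44441827e-01,
         1.33291007e+02],
       [ 9.28294862e-01,  3.58513834e-01,  9.86735994e-02,
         5.11769889e+02],
       [-7.29727529e-04, -2.63605299e-01,  9.64630351e-01,
         3.72261313e+02],
       [ 0.00000000e+00,  0.00000000e+00,  0.00000000e+00,
         1.00000000e+00]])}
```

View pics/side0.png

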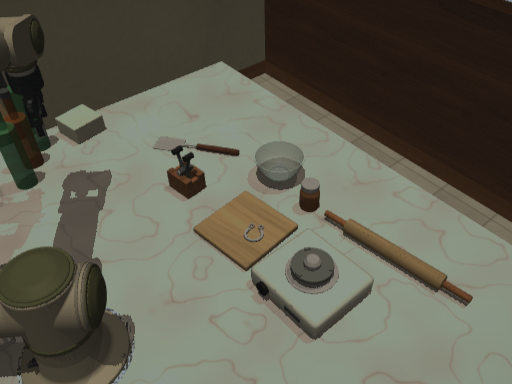

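View pics/top0.png

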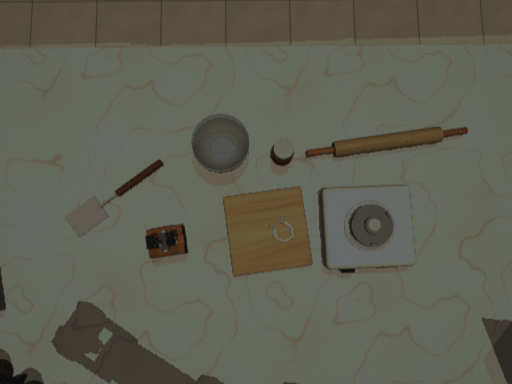

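View pics/wrist0.png

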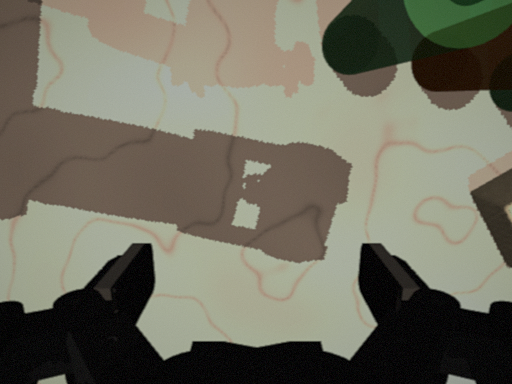

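```bash
cat > h.py <<'E'
from rig import ctrl, viewer
import cv2, numpy as np
from scipy.spatial.transform import Rotation as R
def cap(n,fn=None):
    c=viewer.calibration(n); im=viewer.capture(n)
    if fn: cv2.imwrite(f"pics/{fn}.png",cv2.cvtColor(im,cv2.COLOR_RGB2BGR)); np.savez(f"pics/{fn}.npz",m=c["mtx"],e=c["extrinsics"])
    return im,c
def load(fn):
    im=cv2.cvtColor(cv2.imread(f"pics/{fn}.png"),cv2.COLOR_BGR2RGB); d=np.load(f"pics/{fn}.npz"); return im,{"mtx":d["m"],"extrinsics":d["e"]}
def ray(c,px):
    K=c["mtx"];E=c["extrinsics"]
    d=np.array([(px[0]-K[0,2])/K[0,0],-(px[1]-K[1,2])/K[1,1],-1.0])
    return E[:3,3],E[:3,:3]@d
def onz(c,px,z):
    o,d=ray(c,px); return o+d*(z-o[2])/d[2]
def proj(c,p):
    E=c["extrinsics"]; q=E[:3,:3].T@(np.asarray(p,float)-E[:3,3]); K=c["mtx"]
    return np.array([K[0,2]+K[0,0]*q[0]/-q[2],K[1,2]-K[1,1]*q[1]/-q[2]])
def tri(c1,p1,c2,p2):
    o1,d1=ray(c1,p1);o2,d2=ray(c2,p2)
    A=np.stack([d1,-d2],1); t=np.linalg.lstsq(A,o2-o1,rcond=None)[0]
    a=o1+d1*t[0];b=o2+d2*t[1]; return (a+b)/2,np.linalg.norm(a-b)
def zoom(im,x,y,w,h,s,fn):
    o=cv2.resize(im[y:y+h,x:x+w],None,fx=s,fy=s,interpolation=cv2.INTER_CUBIC)
    cv2.imwrite(f"pics/{fn}.png",cv2.cvtColor(o,cv2.COLOR_RGB2BGR))
def st():
    s=ctrl.sense(); print("t",round(s["time_s"],2),"pos",s["eef_pos"].round(2),"q",s["ee_rot"].round(4),"F",s["force"].round(1),"T",s["wrist_torque"].round(2),"grip",round(s["grip_width"],3)); return s
E
python3 - <<'E'
from h import *
for n in ("top","side"):
    c=viewer.calibration(n); np.savez(f"pics/{n}0.npz",m=c["mtx"],e=c["extrinsics"])
im,c=load("top0")
zoom(im,130,205,80,60,10,"t_stand"); zoom(im,255,205,50,40,14,"t_ring"); zoom(im,310,170,120,100,6,"t_mix")
im,c=load("side0"); zoom(im,150,135,80,60,10,"s_stand")
E
```

```text
(no output)
```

View pics/t_stand.png

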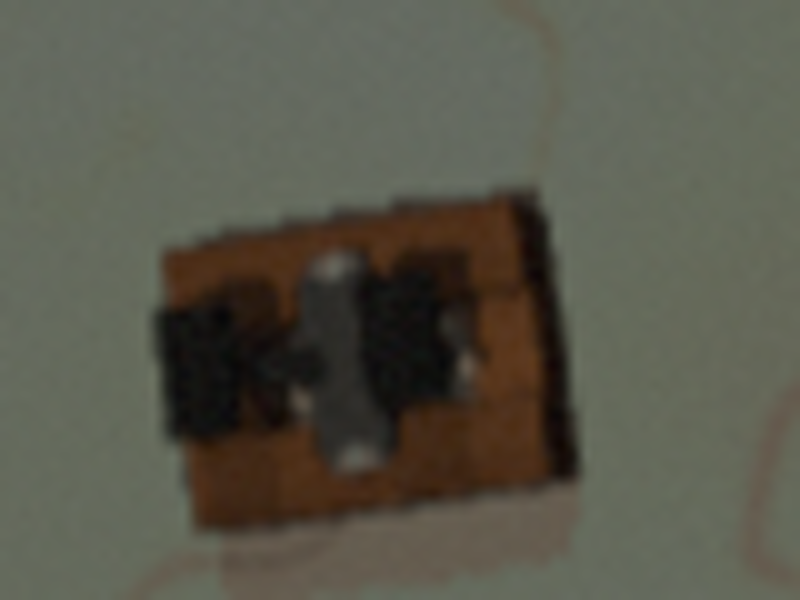

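View pics/t_ring.png

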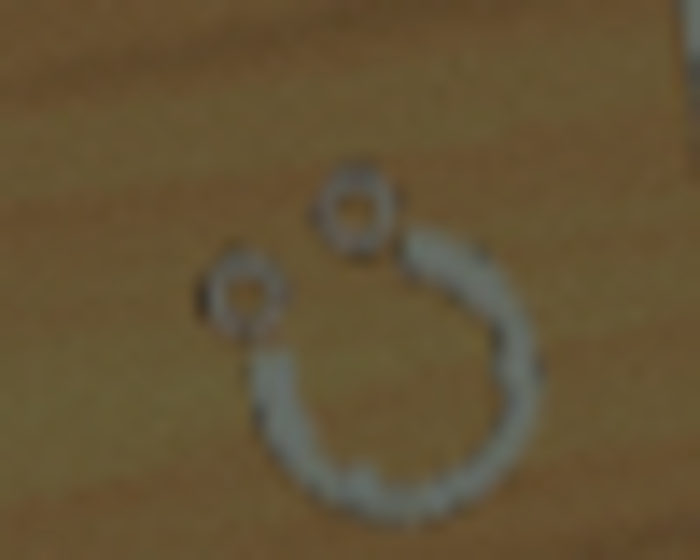

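View pics/t_mix.png

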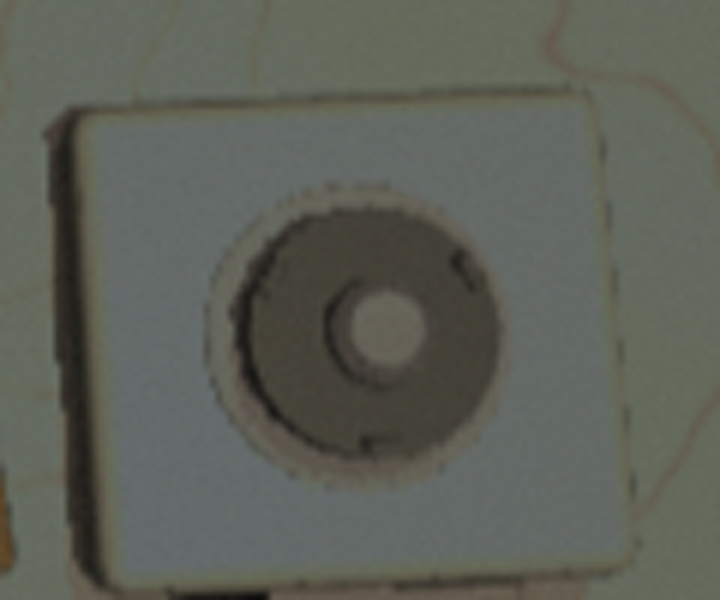

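View pics/s_stand.png

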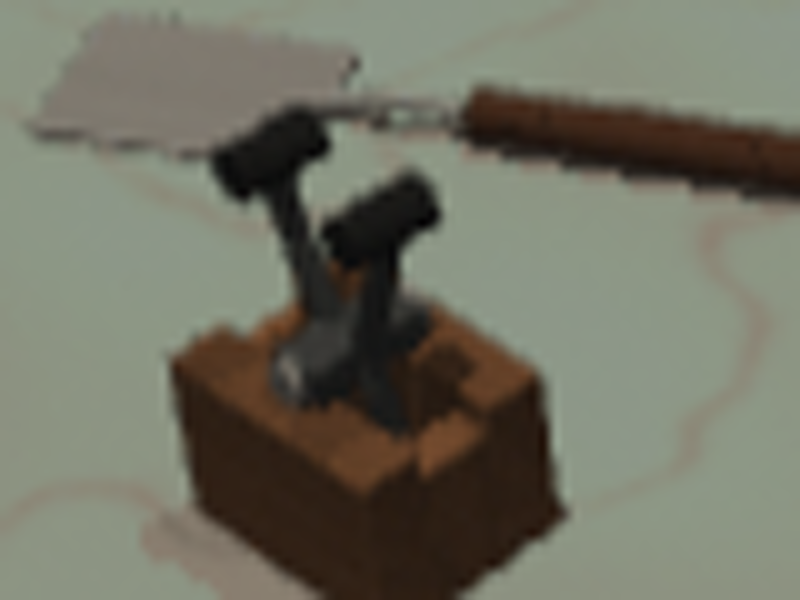

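Run:
```python
from h import *
im,c=load("top0")
b=[onz(c,p,125) for p in [(150.0,242.3),(170.7,238.6)]]
print("barrels",b, "mid",(b[0]+b[1])/2, np.linalg.norm(b[0]-b[1]))
k=[onz(c,(130+x/10,205+y/10),61) for x,y in [(165,250),(518,195),(553,480),(195,530)]]
print("stand",np.mean(k,0),[np.linalg.norm(k[i]-k[i-1]).round(1) for i in range(4)],np.round(k,1))
e=[onz(c,(255+x/14,205+y/14),24) for x,y in [(245,295),(357,208)]]
print("eyes",np.round(e,1),np.linalg.norm(e[0]-e[1]))
m=(e[0]+e[1])/2; v=e[1]-e[0]; v/=np.linalg.norm(v); n=np.array([-v[1],v[0],0]); print("mid",m,"ringcand",m-27*n,m+27*n, proj(c,m-27*n),proj(c,m+27*n))
t=onz(c,(310+390/6,170+328/6),96); print("columntop?",t)
for z in (70,76,80,90,100):print(z,onz(c,(310+372/6,170+333/6),z))
```

```text
barrels [array([471.47864252, 317.86212982, 125.        ]), array([479.10104389, 271.29961442, 125.        ])] mid [475.28984321 294.58087212 125.        ] 47.18229374874639
stand [475.23060383 294.00568201  61.        ] [np.float64(67.2), np.float64(85.4), np.float64(68.7), np.float64(85.7)] [[503.  340.6  61. ]
 [514.9 256.   61. ]
 [446.8 247.2  61. ]
 [436.3 332.3  61. ]]
eyes [[510.2  36.   24. ]
 [525.4  15.7  24. ]] 25.346000320636183
mid [517.82662256  25.82732633  24.        ] ringcand [496.22154331   9.63410087  24.        ] [539.4317018   42.02055179  24.        ] [283.18989397 231.5509557 ] [269.84978287 214.41189702]
columntop? [ 505.58690671 -201.29524976   96.        ]
70 [ 505.28354747 -200.82651973   70.        ]
76 [ 504.92716826 -199.28518068   76.        ]
80 [ 504.68958212 -198.25762131   80.        ]
90 [ 504.09561677 -195.68872289   90.        ]
100 [ 503.50165143 -193.11982447  100.        ]
```

drive_tool([
  [[0.5,-0.33,0,0,0,0.11],[1,-0.65,0,0,0,0.22],[1,-0.65,0,0,0,0.33]],
], fingers=1, force=40)

```text
time_s: 0.52
eef_pos: [297.5, 420.8, 403.9]
ee_rot: [-0.0, -0.069, 0.998, -0.001]
force: [-0.7, 0.4, -0.1]
grip_width: 0.999
```

drive_tool([
  [[0.5,-0.33,0,0,0,0],[1,-0.65,0,0,0,0],[1,-0.65,0,0,0,0]],
])

```text
time_s: 0.9
eef_pos: [400.1, 353.8, 403.4]
ee_rot: [-0.0, -0.066, 0.998, -0.001]
force: [-1.1, 0.2, 0.2]
grip_width: 1.003
```

drive_tool([
  [[0.4,-0.3,-0.2,0,0,0],[0.75,-0.595,-0.43,0,0,0],[0.75,-0.595,-0.43,0,0,0],[0.75,-0.595,-0.43,0,0,0]],
])

```text
time_s: 1.4
eef_pos: [474.4, 295.1, 360.6]
ee_rot: [-0.0, -0.066, 0.998, -0.001]
force: [0.7, -0.4, 1.4]
grip_width: 0.997
```

Run:
```python
from h import *
st(); cap("wrist","w1"); st()
```

```text
t 1.4 pos [474.37 295.06 360.64] q [-4.000e-04 -6.650e-02  9.978e-01 -1.000e-03] F [ 0.7 -0.4  1.4] T [ 0.01 -0.02 -0.06] grip 0.997
t 1.45 pos [474.19 295.27 360.97] q [-1.000e-04 -6.680e-02  9.978e-01 -9.000e-04] F [0.  0.5 0.5] T [-0.07  0.03 -0.01] grip 1.002
```

View pics/w1.png

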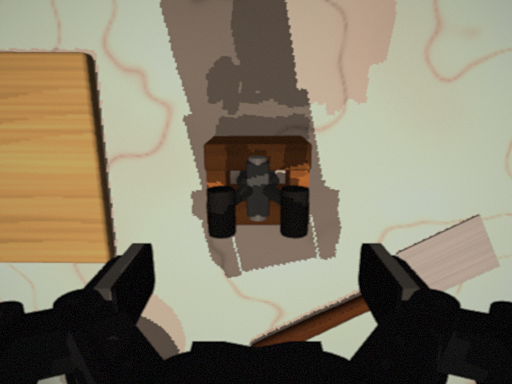

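Run:
```python
from h import *
im,c=load("w1"); zoom(im,190,120,140,130,5,"w1z")
```

```text
(no output)
```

View pics/w1z.png

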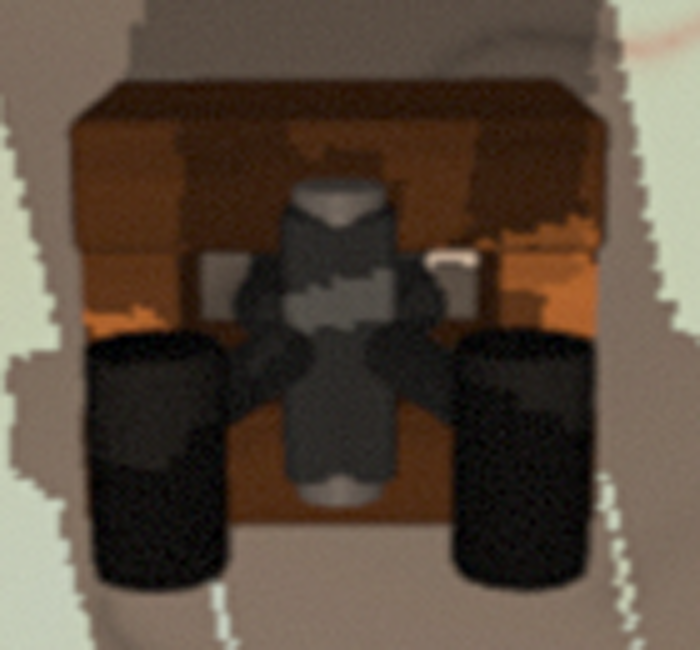

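Run:
```python
from h import *
im,c=load("w1")
s=R.from_quat([-6.67e-2,9.978e-1,-1e-3,-2.5e-4]).as_matrix(); print(s.round(3))
# stand top far edge / near edge at z61: corners
for px in [(72,120),(605,120),(230,523),(450,523)]: print("stand",onz(c,(190+px[0]/5,120+px[1]/5),61).round(1))
# barrel sides silhouettes at z~125
for px in [(87,400),(228,400),(455,400),(595,400),(341.3,462)]: print("b",onz(c,(190+px[0]/5,120+px[1]/5),125).round(1))
# centre row extents vs barrel centre x
for x in (470,473,476,479):
    rows=[]
    for e in (-15,15):
        for a in np.linspace(0,2*np.pi,60):
            for yy in (-23,23):
                p=np.array([x,294.5,125])+np.array([.99,.139,0])*e+np.array([-.139,.99,0])*(yy+9*np.cos(a))+np.array([0,0,9*np.sin(a)])
                rows.append(proj(c,p))
    rows=np.array(rows); print(x,rows.min(0).round(1),rows.max(0).round(1))
```

```text
[[-0.991 -0.133 -0.   ]
 [-0.133  0.991 -0.002]
 [ 0.001 -0.002 -1.   ]]
stand [448.8 249.9  61. ]
stand [437.8 332.5  61. ]
stand [512.3 282.2  61. ]
stand [507.4 318.6  61. ]
b [473.6 263.5 125. ]
b [471.3 280.9 125. ]
b [467.5 308.9 125. ]
b [465.2 326.2 125. ]
b [477.5 296.  125. ]
470 [204.9 173.9] [309.9 228.9]
473 [204.4 178.5] [309.  233.4]
476 [204. 183.] [308.2 238. ]
479 [203.5 187.5] [307.3 242.4]
```

drive_tool([
  [[0.023,0.003,-0.4,0,0,0],[0.023,0.003,-0.7,0,0,0],[0.023,0.003,-0.86,0,0,0],[0.023,0.003,-0.86,0,0,0]],
])

```text
time_s: 1.95
eef_pos: [476.1, 296.1, 275.0]
ee_rot: [-0.0, -0.067, 0.998, -0.001]
force: [-1.0, -0.1, 0.5]
grip_width: 1.0
```

drive_tool([
  [[0,0,0,0,0,0],[0,0,0,0,0,0],[0,0,0,0,0,0],[0,0,0,0,0,0],[0,0,0,0,0,0]],
], fingers=0.435)

```text
time_s: 2.58
eef_pos: [476.3, 296.3, 277.1]
ee_rot: [0.001, -0.067, 0.998, -0.001]
force: [-2.3, -1.5, 8.9]
grip_width: 0.72
```

Run:
```python
from h import *
st(); cap("wrist","w2")
```

```text
t 2.58 pos [476.3  296.33 277.12] q [ 1.100e-03 -6.740e-02  9.977e-01 -5.000e-04] F [-2.3 -1.5  8.9] T [-0.07  0.31  0.03] grip 0.72
```

View pics/w2.png

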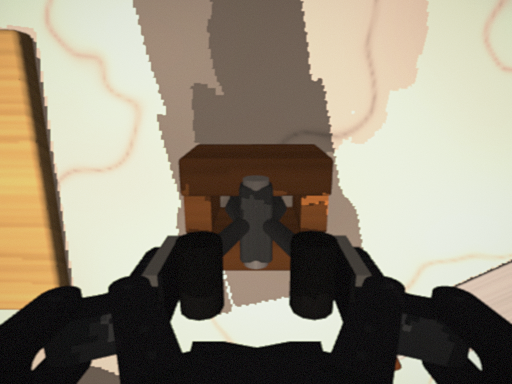

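drive_tool([
  [[0,0,0.2,0,0,0],[0,0,0.5,0,0,0],[0,0,0.8,0,0,0],[0,0,0.95,0,0,0],[0,0,0.95,0,0,0]],
])

```text
time_s: 3.25
eef_pos: [476.3, 296.3, 372.8]
ee_rot: [0.002, -0.067, 0.998, -0.0]
force: [-0.2, 0.5, -2.5]
grip_width: 0.724
```

drive_tool([
  [[0.1,-0.3,0,0,0,0.08],[0.2,-0.6,0,0,0,0.16],[0.2,-1,0,0,0,0.24],[0.2,-1,0,0,0,0.32]],
])

```text
time_s: 3.75
eef_pos: [496.4, 194.3, 371.4]
ee_rot: [0.001, -0.314, 0.949, 0.0]
force: [0.7, 0.2, -0.7]
grip_width: 0.714
```

drive_tool([
  [[0.1,-0.4,0,0,0,0],[0.2,-0.8,0,0,0,0],[0.2,-0.95,0,0,0,0],[0.2,-0.95,0,0,0,0]],
])

```text
time_s: 4.25
eef_pos: [516.3, 99.0, 370.6]
ee_rot: [-0.0, -0.313, 0.95, 0.001]
force: [-0.5, 0.1, -2.3]
grip_width: 0.72
```

Run:
```python
from h import *
st(); cap("wrist","w3"); cap("side","side1"); cap("top","top1")
```

```text
t 4.25 pos [516.28  98.97 370.6 ] q [-1.000e-04 -3.133e-01  9.497e-01  6.000e-04] F [-0.5  0.1 -2.3] T [ 0.04 -0.07 -0.01] grip 0.72
```

View pics/w3.png

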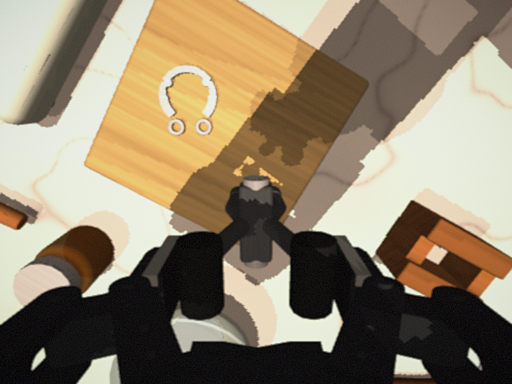

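View pics/side1.png

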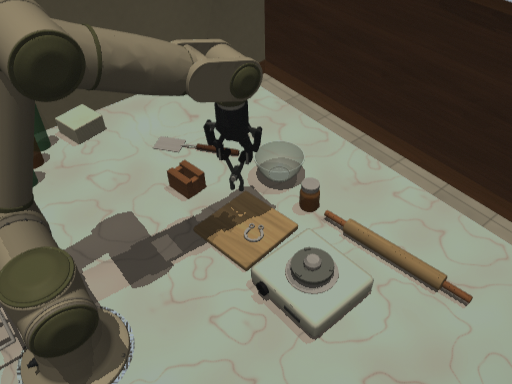

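Run:
```python
from h import *
im,c=load("w3"); zoom(im,150,55,80,90,7,"w3a"); zoom(im,205,150,105,80,7,"w3b")
s=ctrl.sense(); q=s["ee_rot"]; Rm=R.from_quat([*q[1:],q[0]]).as_matrix(); p=s["eef_pos"]
for y in (-12.5,12.5):
  for d in (262,267,272): print(y,d,proj(c,p+Rm@np.array([0,y,d])).round(1))
```

```text
-12.5 262 [240.2 197.3]
-12.5 267 [240.5 195.3]
-12.5 272 [240.8 193.4]
12.5 262 [275.9 197.2]
12.5 267 [275.5 195.2]
12.5 272 [275.1 193.3]
```

View pics/w3a.png

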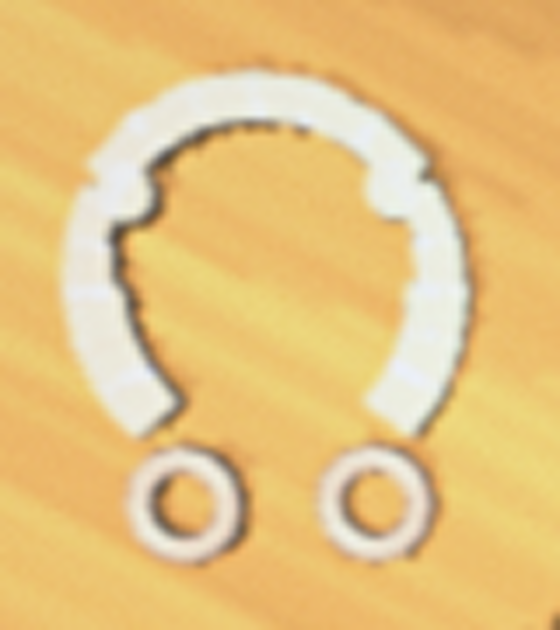

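View pics/w3b.png

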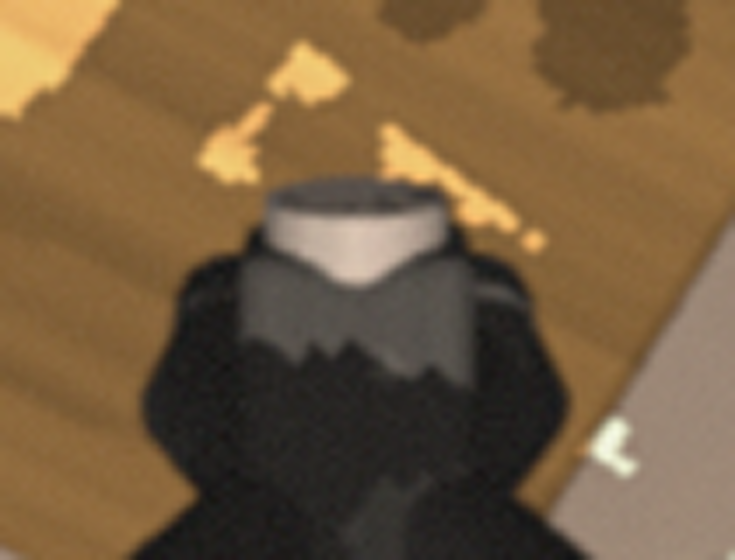

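```bash
cat >> h.py <<'E'
def eyes(im,c,box,z=24):
    x,y,w,h=box; g=im[y:y+h,x:x+w].astype(int)
    m=((g.max(2)-g.min(2)<60)&(g.min(2)>95)).astype(np.uint8)
    cv2.imwrite("pics/mask.png",cv2.resize(m*255,None,fx=4,fy=4,interpolation=cv2.INTER_NEAREST))
    cs,hi=cv2.findContours(m,cv2.RETR_CCOMP,cv2.CHAIN_APPROX_NONE)
    out=[]
    for k,cn in enumerate(cs):
        if hi[0][k][3]<0 and len(cn)>12:
            (cx,cy),(a,b),an=cv2.minAreaRect(cn); r=max(a,b)
            print("cont",round(cx+x,1),round(cy+y,1),round(a,1),round(b,1),"area",cv2.contourArea(cn))
    return m
def tool(s,P):
    q=s["ee_rot"]; Rm=R.from_quat([*q[1:],q[0]]).as_matrix(); return Rm.T@(np.asarray(P)-s["eef_pos"])
E
python3 - <<'E'
from h import *
im,c=load("w3"); eyes(im,c,(150,55,80,90))
# eyes by zoomed reading: (186,503),(377,503) /7
s=ctrl.sense()
E_=[onz(c,(150+u/7,55+v/7),24) for u,v in [(186,503),(377,503)]]
print(np.round(E_,1),np.linalg.norm(E_[0]-E_[1])); m=(E_[0]+E_[1])/2; v=E_[0]-E_[1]; 
print("mid",m.round(1),"tool",tool(s,m).round(1),[tool(s,e).round(1) for e in E_])
im,c=load("w2"); zoom(im,130,170,260,160,3,"w2z")
E
```

```text
cont 203.5 126.5 15.0 15.0 area 185.0
cont 176.0 126.5 15.0 16.0 area 186.0
cont 187.5 90.5 51.0 57.0 area 912.5
[[526.7  16.9  24. ]
 [512.   36.8  24. ]] 24.756704545924148
mid [519.4  26.9  24. ] tool [ 41.7 -61.  347.1] [array([ 41.7, -73.4, 347.1]), array([ 41.7, -48.6, 347.1])]
```

View pics/w2z.png

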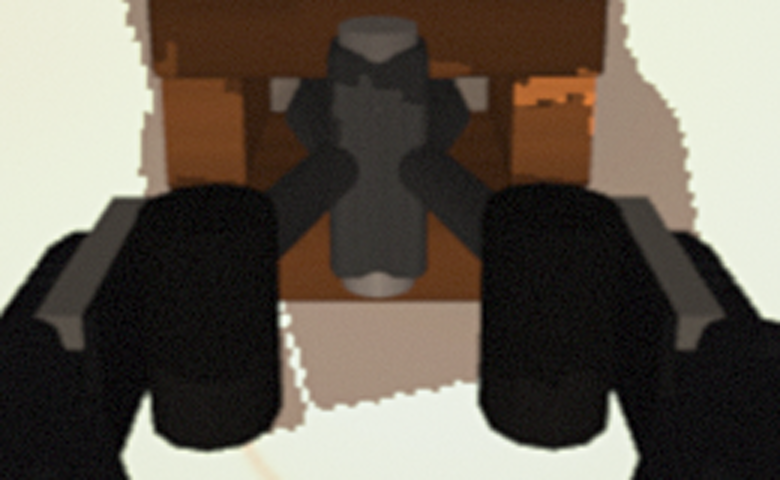

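Run:
```python
from h import *
s=ctrl.sense(); im,c=load("w3"); q=s["ee_rot"]; Rm=R.from_quat([*q[1:],q[0]]).as_matrix(); p=s["eef_pos"]
for d in (155,212,272,347): print(d,proj(c,p+Rm@np.array([0,0,d])).round(1))
E=c["extrinsics"]; print(tool(s,E[:3,3]),(Rm.T@E[:3,:3]).round(4))
# barrel extents in the image vs tool x
for x in (-3,0,3):
    P=[]
    for e in (-15,15):
        for a in np.linspace(0,2*np.pi,60):
            for d in (143,146,149,152): P.append((d,*proj(c,p+Rm@np.array([x+e,21.5+9*np.cos(a),d-9*np.sin(a)]))))
    P=np.array(P)
    for d in (143,146,149,152): print(x,d,P[P[:,0]==d].min(0).round(1),P[P[:,0]==d].max(0).round(1))
```

```text
155 [259.6 273.2]
212 [258.6 222.5]
272 [258.  193.4]
347 [257.5 171.7]
[67.54319185 -1.26280337 32.43202522] [[-2.600e-03  9.648e-01  2.631e-01]
 [ 1.000e+00  2.700e-03  1.000e-04]
 [-6.000e-04  2.631e-01 -9.648e-01]]
-3 143 [143.  292.9 248.5] [143.  346.8 348.6]
-3 146 [146.  292.1 245.2] [146.  344.6 342.7]
-3 149 [149.  291.4 242. ] [149.  342.6 337.1]
-3 152 [152.  290.6 239. ] [152.  340.6 331.7]
0 143 [143.  293.1 241.2] [143.  347.3 341.4]
0 146 [146.  292.3 238. ] [146.  345.2 335.6]
0 149 [149.  291.5 235. ] [149.  343.1 330.1]
0 152 [152.  290.8 232.1] [152.  341.1 324.9]
3 143 [143.  293.3 233.8] [143.  347.9 334.1]
3 146 [146.  292.5 230.8] [146.  345.7 328.5]
3 149 [149.  291.7 227.9] [149.  343.6 323.1]
3 152 [152.  291.  225.1] [152.  341.6 318. ]
```

Run:
```python
from h import *
s=ctrl.sense(); im,c=load("w3"); q=s["ee_rot"]; Rm=R.from_quat([*q[1:],q[0]]).as_matrix(); p=s["eef_pos"]
f=lambda x,y,d: proj(c,p+Rm@np.array([x,y,d]))
for x0 in (-2,-1,0,1,2):
  print(x0,"pivot +x end top/mid/bot",[f(x0+22,0,209+k)[1].round(1) for k in (-7,0,7)],"-x end top/mid/bot",[f(x0-22,0,209+k)[1].round(1) for k in (-7,0,7)],
   "barrel",[f(x0+15,22,152+k)[1].round(1) for k in (-9,0,9)],[f(x0-15,22,152+k)[1].round(1) for k in (-9,0,9)])
```

```text
-2 pivot +x end top/mid/bot [np.float64(192.9), np.float64(189.3), np.float64(186.0)] -x end top/mid/bot [np.float64(270.1), np.float64(264.1), np.float64(258.5)] barrel [np.float64(256.7), np.float64(246.1), np.float64(236.7)] [np.float64(329.5), np.float64(314.8), np.float64(301.9)]
-1 pivot +x end top/mid/bot [np.float64(191.0), np.float64(187.5), np.float64(184.3)] -x end top/mid/bot [np.float64(268.4), np.float64(262.5), np.float64(256.9)] barrel [np.float64(254.2), np.float64(243.6), np.float64(234.4)] [np.float64(327.2), np.float64(312.6), np.float64(299.8)]
0 pivot +x end top/mid/bot [np.float64(189.1), np.float64(185.7), np.float64(182.5)] -x end top/mid/bot [np.float64(266.8), np.float64(260.9), np.float64(255.3)] barrel [np.float64(251.6), np.float64(241.2), np.float64(232.1)] [np.float64(324.9), np.float64(310.5), np.float64(297.8)]
1 pivot +x end top/mid/bot [np.float64(187.2), np.float64(183.9), np.float64(180.8)] -x end top/mid/bot [np.float64(265.1), np.float64(259.2), np.float64(253.8)] barrel [np.float64(248.9), np.float64(238.7), np.float64(229.8)] [np.float64(322.6), np.float64(308.3), np.float64(295.7)]
2 pivot +x end top/mid/bot [np.float64(185.3), np.float64(182.1), np.float64(179.0)] -x end top/mid/bot [np.float64(263.4), np.float64(257.6), np.float64(252.2)] barrel [np.float64(246.3), np.float64(236.3), np.float64(227.5)] [np.float64(320.3), np.float64(306.1), np.float64(293.6)]
```

Run:
```python
from h import *
im,c=load("w2")
a=[onz(c,(130+u/3,170+v/3),61) for u,v in [(152,76),(605,76),(380,300)]]
print(np.round(a,1)); print((( a[0]+a[1])/2+a[2])/2)
im,c=load("w1")
for x0 in (473,475,477,479):
  g=lambda e,z,y: proj(c,np.array([x0,295.9,z])+np.array([.991,.133,0])*e+np.array([-.133,.991,0])*y)[1].round(1)
  print(x0,"barrel -x",[g(-15,z,22) for z in(116,125,134)],"+x",[g(15,z,22) for z in(116,125,134)],"pivot",[g(-22,z,0) for z in(61,68,75)],[g(22,z,0) for z in(61,68,75)])
```

```text
[[469.3 252.1  61. ]
 [457.9 335.9  61. ]
 [509.5 300.5  61. ]]
[486.53314946 297.26341322  61.        ]
473 barrel -x [np.float64(179.0), np.float64(182.3), np.float64(186.0)] +x [np.float64(223.1), np.float64(228.1), np.float64(233.5)] pivot [np.float64(154.2), np.float64(155.7), np.float64(157.2)] [np.float64(207.3), np.float64(210.0), np.float64(212.9)]
475 barrel -x [np.float64(182.0), np.float64(185.5), np.float64(189.3)] +x [np.float64(225.9), np.float64(231.0), np.float64(236.5)] pivot [np.float64(156.7), np.float64(158.3), np.float64(159.9)] [np.float64(209.6), np.float64(212.4), np.float64(215.3)]
477 barrel -x [np.float64(185.0), np.float64(188.6), np.float64(192.5)] +x [np.float64(228.7), np.float64(233.9), np.float64(239.5)] pivot [np.float64(159.2), np.float64(160.8), np.float64(162.5)] [np.float64(211.9), np.float64(214.7), np.float64(217.7)]
479 barrel -x [np.float64(188.0), np.float64(191.7), np.float64(195.7)] +x [np.float64(231.5), np.float64(236.8), np.float64(242.5)] pivot [np.float64(161.7), np.float64(163.3), np.float64(165.1)] [np.float64(214.2), np.float64(217.0), np.float64(220.0)]
```

drive_tool([
  [[0.02,-0.3,0,0,0,0],[0.02,-0.5,0,0,0,0],[0.02,-0.5,0,0,0,0],[0.02,-0.5,0,0,0,0],[0.02,-0.5,0,0,0,0],[0.02,-0.5,0,0,0,0]],
], fingers=-0.1)

```text
time_s: 5.15
eef_pos: [518.1, 50.8, 371.2]
ee_rot: [0.0, -0.315, 0.949, 0.0]
force: [-0.5, -0.2, -1.2]
grip_width: 0.453
```

Run:
```python
from h import *
st(); im,c=cap("wrist","w4"); cap("side","side2"); zoom(im,170,140,180,130,4,"w4z")
```

```text
t 5.15 pos [518.13  50.84 371.15] q [ 5.000e-04 -3.148e-01  9.491e-01  5.000e-04] F [-0.5 -0.2 -1.2] T [ 0.01  0.   -0.  ] grip 0.453
```

View pics/w4.png

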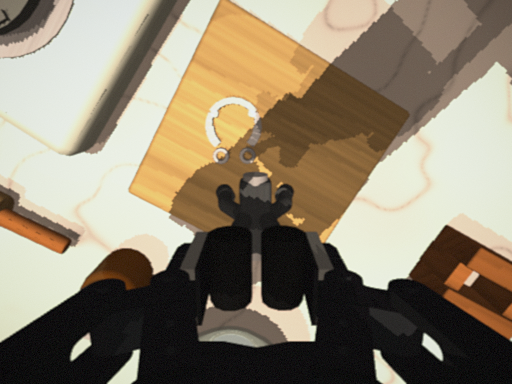

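View pics/w4z.png

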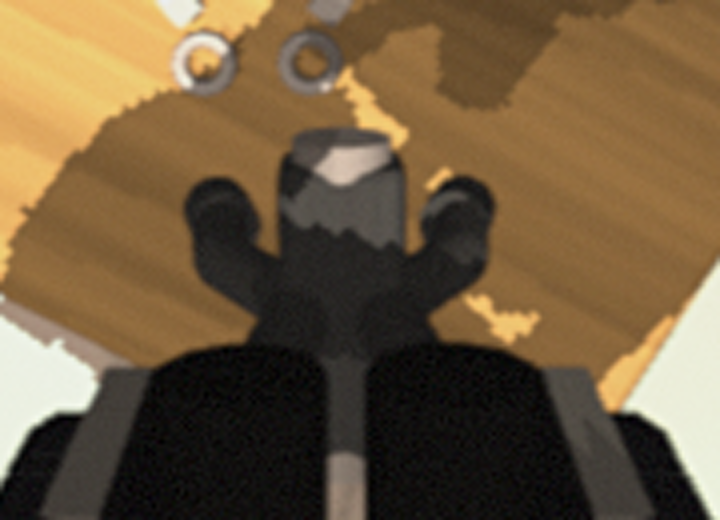

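drive_tool([
  [[0.12,-0.02,0,0,0,0],[0.25,-0.05,-0.2,0,0,0],[0.25,-0.05,-0.4,0,0,0],[0.25,-0.05,-0.6,0,0,0],[0.25,-0.05,-0.62,0,0,0],[0.25,-0.05,-0.62,0,0,0]],
], fingers=0.435)

```text
time_s: 6.0
eef_pos: [543.6, 45.5, 309.7]
ee_rot: [0.001, -0.315, 0.949, 0.0]
force: [-0.2, -0.1, -1.8]
grip_width: 0.721
```

Run:
```python
from h import *
st(); im,c=cap("wrist","w5"); ims,_=cap("side","side3"); zoom(im,180,90,150,110,5,"w5z"); zoom(ims,215,150,80,100,7,"s3z")
```

```text
t 6.0 pos [543.61  45.5  309.71] q [ 9.000e-04 -3.146e-01  9.492e-01  3.000e-04] F [-0.2 -0.1 -1.8] T [-0.02 -0.04 -0.06] grip 0.721
```

View pics/w5z.png

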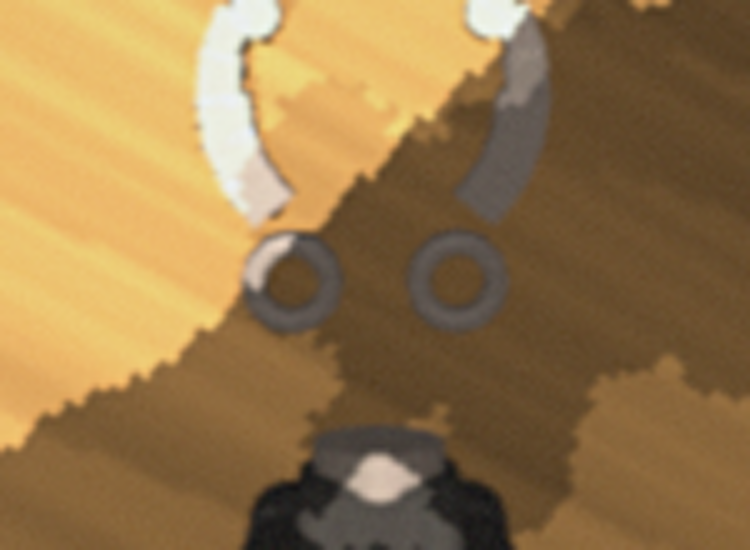

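View pics/s3z.png

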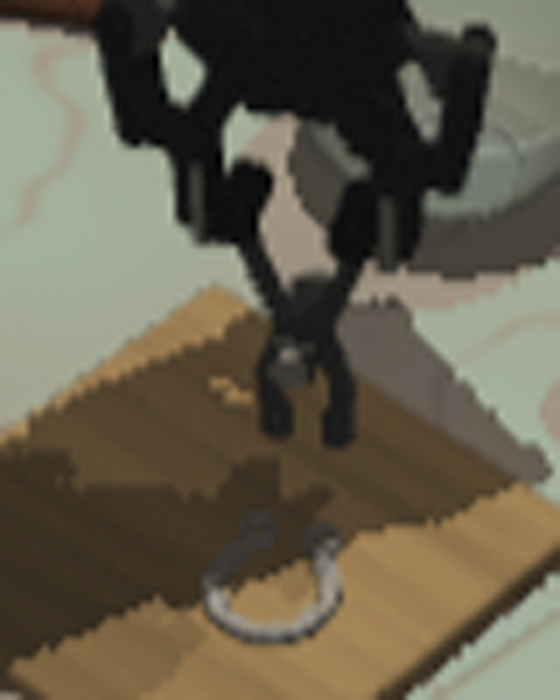

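Run:
```python
from h import *
s=ctrl.sense(); im,c=load("w5"); q=s["ee_rot"]; Rm=R.from_quat([*q[1:],q[0]]).as_matrix()
e=[onz(c,(180+u/5,90+v/5),24) for u,v in [(293,281),(458,281)]]
m=(e[0]+e[1])/2; t=tool(s,m); print(np.round(e,1),np.linalg.norm(e[0]-e[1]),m,t,[tool(s,k).round(2) for k in e])
d=Rm@np.array([t[0]-0,t[1]+1.5,0]); print("shift",d)
print(s["eef_pos"])
```

```text
[[526.8  16.3  24. ]
 [512.2  36.   24. ]] 24.51584114129108 [519.50299397  26.1340469   24.        ] [ 31.47414553  -1.12283989 285.97238382] [array([ 31.48, -13.38, 285.98]), array([ 31.47,  11.14, 285.97])]
shift [-25.46661717 -18.49891934  -0.07402636]
[543.45100238  45.54862561 310.04484603]
```

drive_tool([
  [[-0.13,-0.09,0,0,0,0],[-0.255,-0.185,0,0,0,0],[-0.255,-0.185,-0.08,0,0,0],[-0.255,-0.185,-0.12,0,0,0],[-0.255,-0.185,-0.12,0,0,0],[-0.255,-0.185,-0.12,0,0,0]],
])

```text
time_s: 6.85
eef_pos: [518.2, 27.2, 298.1]
ee_rot: [0.001, -0.315, 0.949, 0.0]
force: [-0.5, 0.0, -1.1]
grip_width: 0.719
```

Run:
```python
from h import *
st(); im,c=cap("wrist","w6"); ims,_=cap("side","side4"); zoom(im,180,90,150,110,5,"w6z"); zoom(ims,215,150,80,100,7,"s4z")
```

```text
t 6.85 pos [518.21  27.23 298.05] q [ 1.300e-03 -3.148e-01  9.492e-01  1.000e-04] F [-0.5  0.  -1.1] T [ 0.02  0.   -0.04] grip 0.719
```

View pics/w6z.png

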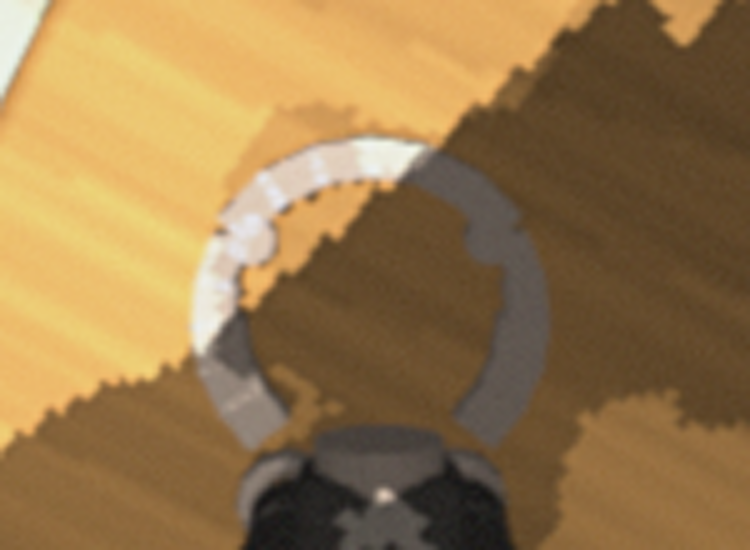

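View pics/s4z.png

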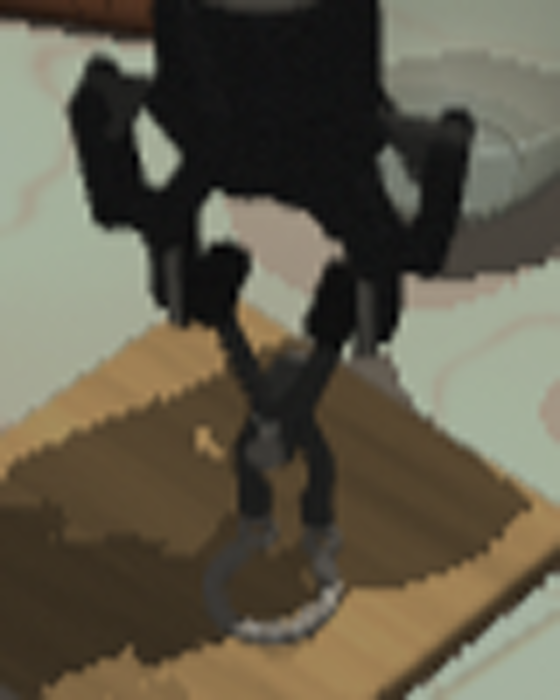

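drive_tool([
  [[0,-0.005,-0.03,0,0,0],[0,-0.005,-0.05,0,0,0],[0,-0.005,-0.07,0,0,0],[0,-0.005,-0.09,0,0,0],[0,-0.005,-0.1,0,0,0],[0,-0.005,-0.1,0,0,0],[0,-0.005,-0.1,0,0,0]],
])

```text
time_s: 7.82
eef_pos: [518.1, 26.7, 288.2]
ee_rot: [0.001, -0.315, 0.949, 0.0]
force: [-0.6, 0.1, -0.4]
grip_width: 0.715
```

Run:
```python
from h import *
st(); im,c=cap("wrist","w7"); ims,_=cap("side","side5"); zoom(im,180,90,150,110,5,"w7z"); zoom(ims,215,150,80,100,7,"s5z")
```

```text
t 7.83 pos [518.13  26.68 288.21] q [ 1.400e-03 -3.147e-01  9.492e-01  1.000e-04] F [-0.6  0.1 -0.4] T [ 0.07  0.05 -0.  ] grip 0.715
```

View pics/w7z.png

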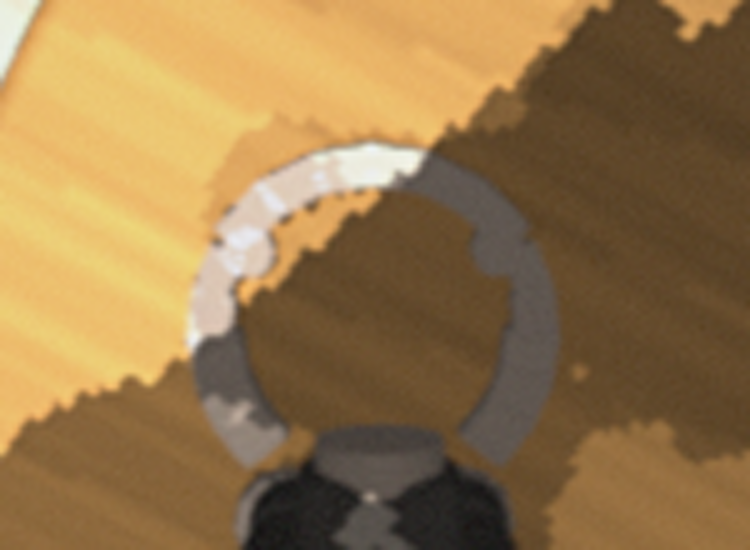

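View pics/s5z.png

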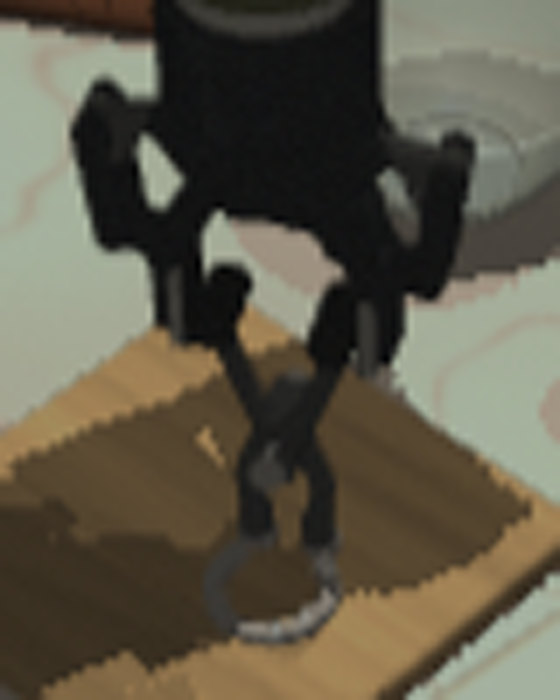

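drive_tool([
  [[0,0,-0.005,0,0,0],[0,0,-0.01,0,0,0],[0,0,-0.01,0,0,0]],
])

```text
time_s: 8.3
eef_pos: [518.3, 26.7, 288.0]
ee_rot: [0.002, -0.315, 0.949, -0.0]
force: [-0.7, 0.5, 6.3]
grip_width: 0.721
```

drive_tool([
  [[0,0,0.015,0,0,0],[0,0,0.015,0,0,0],[0,0,0.015,0,0,0]],
], fingers=0.25)

```text
time_s: 8.68
eef_pos: [518.7, 26.5, 290.5]
ee_rot: [0.003, -0.315, 0.949, -0.001]
force: [-0.2, -0.7, 8.6]
grip_width: 0.625
```

drive_tool([
  [[0,0,0.015,0,0,0],[0,0,0.015,0,0,0],[0,0,0.015,0,0,0]],
], fingers=0.08)

```text
time_s: 9.05
eef_pos: [519.0, 26.4, 292.5]
ee_rot: [0.004, -0.315, 0.949, -0.002]
force: [-0.7, -0.7, 7.3]
grip_width: 0.548
```

drive_tool([
  [[0,0,0.01,0,0,0],[0,0,0.012,0,0,0],[0,0,0.012,0,0,0],[0,0,0.012,0,0,0]],
], fingers=-0.1)

```text
time_s: 9.55
eef_pos: [519.2, 26.3, 293.9]
ee_rot: [0.005, -0.315, 0.949, -0.002]
force: [1.3, -0.9, 6.5]
grip_width: 0.454
```

Run:
```python
from h import *
st(); im,c=cap("wrist","w8"); ims,_=cap("side","side6"); zoom(im,180,90,150,110,5,"w8z"); zoom(ims,215,150,80,100,7,"s6z")
```

```text
t 9.55 pos [519.16  26.33 293.94] q [ 0.0046 -0.3147  0.9492 -0.0019] F [ 1.3 -0.9  6.5] T [-0.24 -0.29  0.01] grip 0.454
```

View pics/w8z.png

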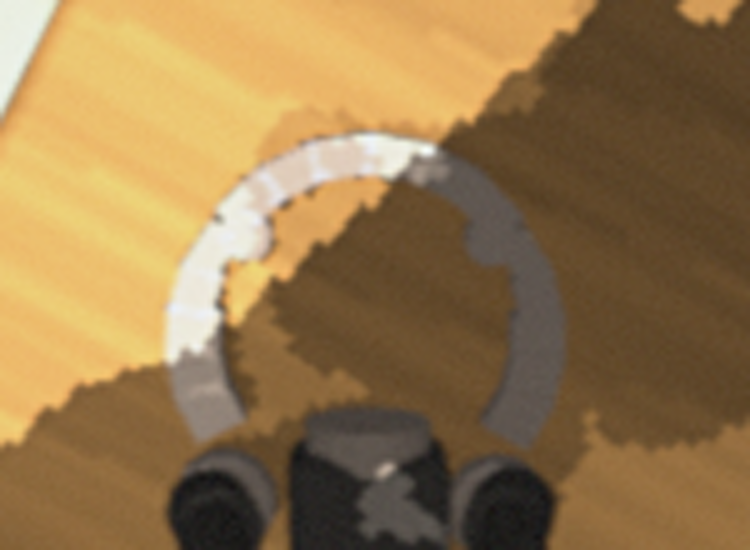

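View pics/s6z.png

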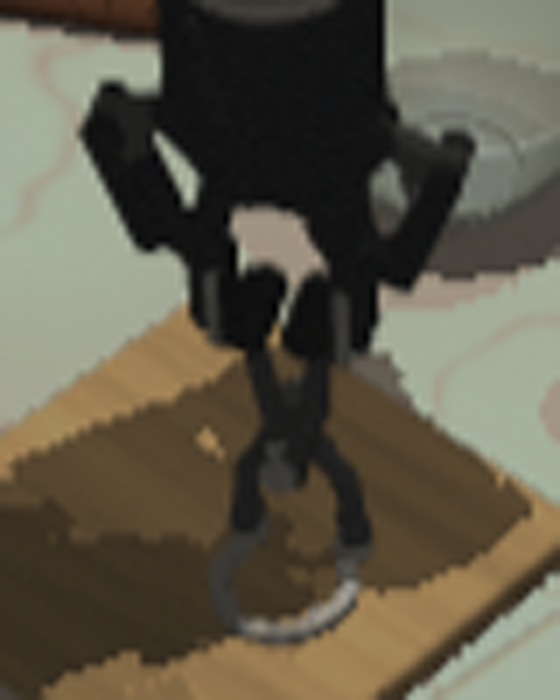

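drive_tool([
  [[0,0,0.05,0,0,0],[0,0,0.15,0,0,0],[0,0,0.3,0,0,0],[0,0,0.3,0,0,0],[0,0,0.3,0,0,0]],
])

```text
time_s: 10.28
eef_pos: [519.0, 26.4, 323.8]
ee_rot: [0.004, -0.315, 0.949, -0.002]
force: [-0.2, -1.1, -1.6]
grip_width: 0.454
```

Run:
```python
from h import *
st(); im,c=cap("wrist","w9"); ims,_=cap("side","side7"); zoom(im,180,90,150,110,5,"w9z"); zoom(ims,215,130,80,100,7,"s7z")
```

```text
t 10.28 pos [519.03  26.37 323.79] q [ 0.0044 -0.3148  0.9492 -0.0018] F [-0.2 -1.1 -1.6] T [ 0.01 -0.03  0.03] grip 0.454
```

View pics/w9z.png

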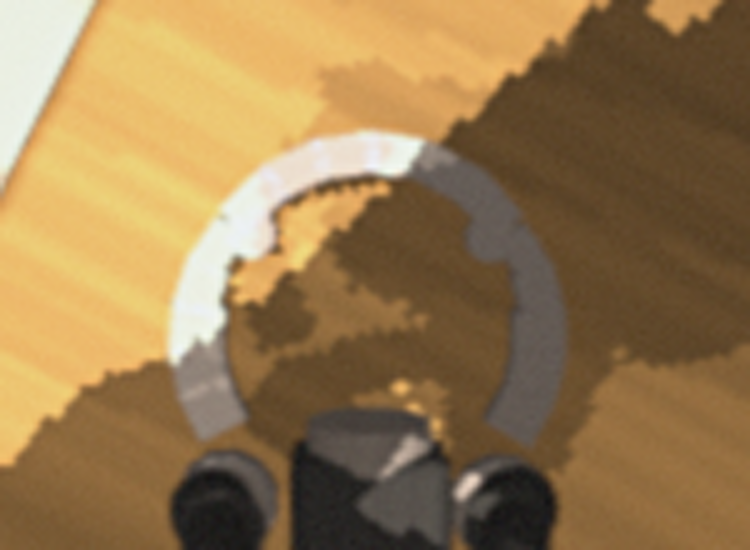

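View pics/s7z.png

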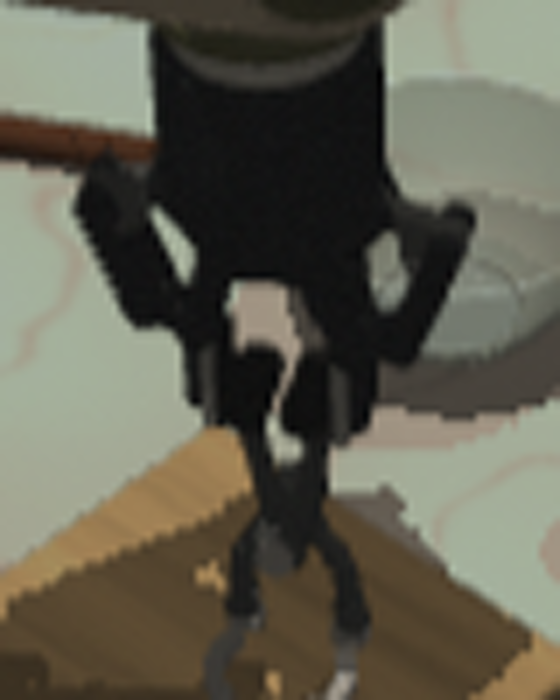

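Run:
```python
from h import *
im,c=load("side0"); zoom(im,270,235,90,70,8,"s_col")
im,c=load("w9"); 
s=ctrl.sense(); q=s["ee_rot"]; Rm=R.from_quat([*q[1:],q[0]]).as_matrix()
z=s["eef_pos"][2]-270
f=lambda u,v: tool(s,onz(c,(180+u/5,90+v/5),z)).round(2)
print("back outer",f(368,131),"back inner",f(368,178),"L/R knob",f(255,238),f(490,238),"outer L",f(172,340),"outer R",f(566,340),"inner",f(228,340),f(513,340))
im,c=load("w5")
s2=dict(s);
```

```text
back outer [ 53.97  -2.18 269.65] back inner [ 47.66  -2.19 269.7 ] L/R knob [ 39.46 -17.87 269.84] [ 39.48  14.68 269.66] outer L [ 25.15 -29.85 270.01] outer R [ 25.2   25.61 269.69] inner [ 25.16 -21.96 269.97] [ 25.19  18.16 269.73]
```

View pics/s_col.png

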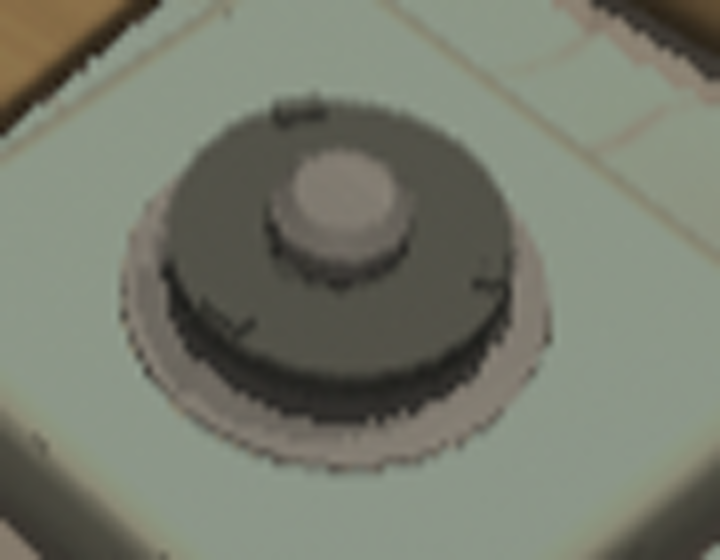

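Run:
```python
from h import *
ct=load("top0")[1]; cs=load("side0")[1]
print("col top",tri(ct,(375,224.7),cs,(313.1,258.75)))
# disc centre: top (372,333)/6 ; side ellipse centre (338,240)/8
print("disc",tri(ct,(310+375/6,170+333/6),cs,(270+338/8,235+240/8)))
for z in (85,90,95): 
  a=onz(ct,(375,224.7),z);b=onz(cs,(313.1,258.75),z);print(z,a.round(1),b.round(1))
# check cam bias with ring mid from both: eyes
```

```text
col top (array([ 506.82963291, -199.58019752,  108.15444774]), np.float64(4.989666794407799))
disc (array([ 506.29262452, -199.32401627,   85.99267545]), np.float64(4.776613811358723))
85 [ 506.2 -204.2   85. ] [ 523.3 -187.8   85. ]
90 [ 505.9 -202.9   90. ] [ 520.2 -190.6   90. ]
95 [ 505.6 -201.6   95. ] [ 517.2 -193.4   95. ]
```

drive_tool([
  [[0,0,0.3,0,0,0],[0,-0.1,0.6,0,0,0],[0.03,-0.3,0.9,0,0,0],[0.05,-0.6,1,0,0,0],[0.05,-0.8,1,0,0,0]],
])

```text
time_s: 11.0
eef_pos: [524.1, -54.7, 423.7]
ee_rot: [0.004, -0.314, 0.949, -0.002]
force: [-0.5, 0.1, -1.9]
grip_width: 0.449
```

drive_tool([
  [[0.02,-0.3,0,0,0,0],[0.04,-0.6,0,0,0,0],[0.04,-0.8,0,0,0,0],[0.04,-0.85,0,0,0,0],[0.04,-0.85,0,0,0,0]],
])

```text
time_s: 11.62
eef_pos: [528.1, -139.4, 423.4]
ee_rot: [0.004, -0.314, 0.949, -0.002]
force: [-0.8, 0.5, -0.7]
grip_width: 0.455
```

Run:
```python
from h import *
st(); im,c=cap("wrist","w10"); zoom(im,130,50,260,170,3,"w10z")
```

```text
t 11.62 pos [ 528.05 -139.39  423.42] q [ 0.0043 -0.3145  0.9493 -0.0016] F [-0.8  0.5 -0.7] T [-0.01  0.02  0.  ] grip 0.455
```

View pics/w10z.png

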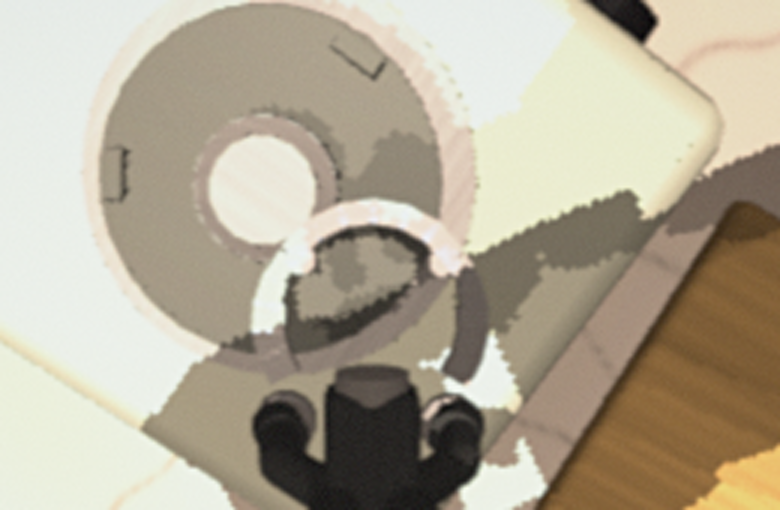

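Run:
```python
from h import *
s=ctrl.sense(); im,c=load("w10")
g=cv2.cvtColor(im,cv2.COLOR_RGB2GRAY)[50:220,130:390]
for z in (103,107,110):
    a=onz(c,(217.3,113.7),z); l=onz(c,(217.3-106/6,113.7),z); print(z,a.round(1),tool(s,a).round(1),np.linalg.norm(a-l)*2)
# disc 100mm: extents left 100, right 442 at y~190 ; top 3, bottom 352
for z in (80,85,88,92):
    L=onz(c,(130+100/3,50+178/3),z);Rr=onz(c,(130+442/3,50+178/3),z);T=onz(c,(130+270/3,51),z);B=onz(c,(130+270/3,50+352/3),z)
    print(z,np.linalg.norm(L-Rr),np.linalg.norm(T-B),((L+Rr)/2).round(1),((T+B)/2).round(1))
```

```text
103 [ 507.5 -197.3  103. ] [ 53.7 -32.5 320.4] 29.121005937372512
107 [ 507. -197.  107.] [ 53.8 -32.  316.4] 28.716518312112633
110 [ 506.7 -196.9  110. ] [ 54.  -31.7 313.4] 28.41315259316759
80 101.07925377019986 100.60970208757887 [ 505.4 -198.7   80. ] [ 507.3 -197.7   80. ]
85 99.45407670123866 98.992074585901 [ 504.9 -198.4   85. ] [ 506.7 -197.4   85. ]
88 98.47897045986196 98.02149808489432 [ 504.6 -198.2   88. ] [ 506.4 -197.3   88. ]
92 97.17882880469297 96.72739608355194 [ 504.2 -198.    92. ] [ 506. -197.   92.]
```

drive_tool([
  [[-0.01,-0.2,0,0,0,0],[-0.025,-0.396,-0.1,0,0,0],[-0.025,-0.396,-0.2,0,0,0],[-0.025,-0.396,-0.28,0,0,0],[-0.025,-0.396,-0.28,0,0,0],[-0.025,-0.396,-0.28,0,0,0]],
])

```text
time_s: 12.42
eef_pos: [525.7, -178.4, 395.8]
ee_rot: [0.005, -0.315, 0.949, -0.002]
force: [0.3, 0.0, -1.8]
grip_width: 0.451
```

Run:
```python
from h import *
st(); im,c=cap("wrist","w11"); zoom(im,180,80,150,120,5,"w11z"); ims,_=cap("side","side8"); zoom(ims,270,180,90,90,7,"s8z")
```

```text
t 12.43 pos [ 525.66 -178.36  395.85] q [ 0.0046 -0.315   0.9491 -0.0018] F [ 0.3  0.  -1.8] T [ 0.02 -0.04 -0.01] grip 0.451
```

View pics/w11z.png

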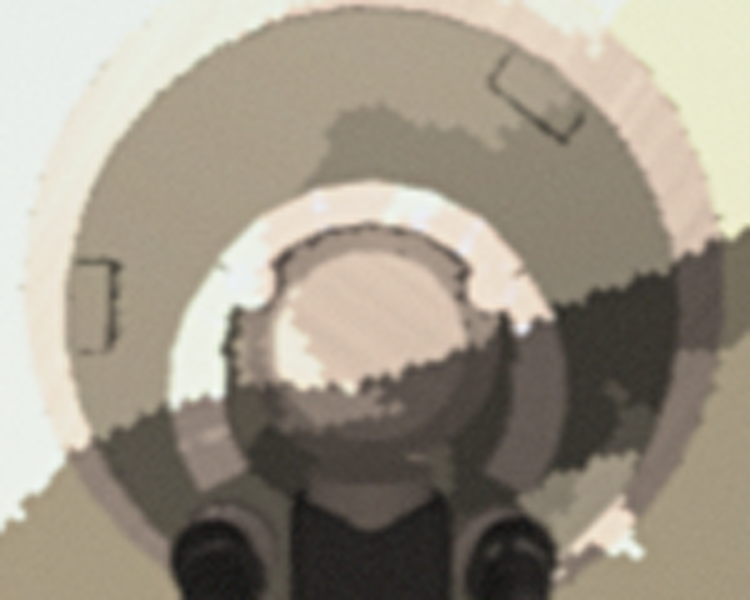

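View pics/s8z.png

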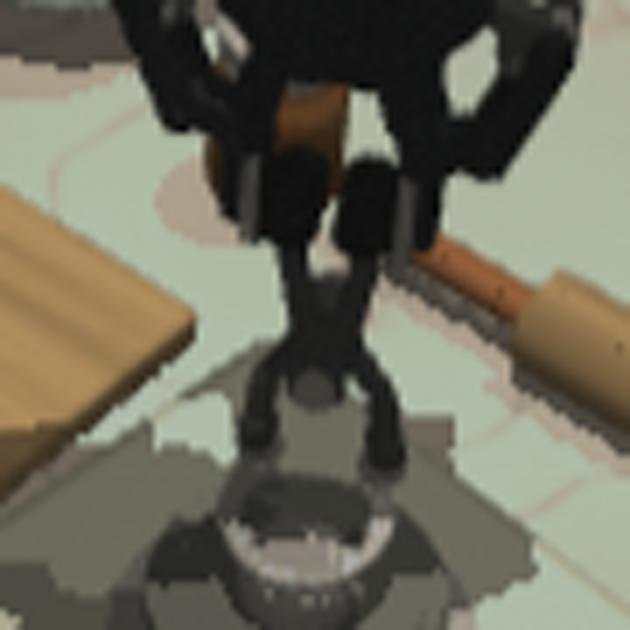

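Run:
```python
from h import *
s=ctrl.sense(); im,c=load("w11")
f=lambda u,v,z: tool(s,onz(c,(180+u/5,80+v/5),z)).round(2)
zr=s["eef_pos"][2]-270
print("ring back outer",f(368,181,zr),"L",f(170,350,zr),"R",f(567,350,zr), "knobs",f(252,290,zr),f(487,290,zr))
for z in (100,104,108):
    print(z,"col",f(369,343.5,z),"edges",f(272,343,z),f(466,343,z),f(369,250,z),f(369,437,z))
print("disc top edge",f(370,6,85), "L",f(68,300,85),"R",f(678,300,85),"left at",f(68,330,85))
```

```text
ring back outer [ 54.03  -1.97 269.61] L [ 30.89 -29.69 269.97] R [ 30.95  25.75 269.61] knobs [ 39.25 -18.06 269.83] [ 39.28  14.45 269.62]
100 col [ 28.03  -2.05 295.73] edges [ 28.09 -17.07 295.83] [ 28.12  12.95 295.63] [ 42.34  -2.03 295.62] [ 13.27  -2.08 295.84]
104 col [ 28.61  -2.03 291.72] edges [ 28.68 -16.81 291.82] [ 28.7   12.75 291.63] [ 42.71  -2.   291.62] [ 14.09  -2.05 291.84]
108 col [ 29.2   -2.   287.72] edges [ 29.26 -16.56 287.81] [ 29.29  12.55 287.62] [ 43.08  -1.97 287.61] [ 14.9   -2.03 287.83]
disc top edge [ 78.43  -1.9  310.34] L [ 32.88 -51.09 311.01] R [ 32.96  47.99 310.36] left at [ 27.99 -51.33 311.05]
```

Run:
```python
from h import *
im,c=load("w9"); zoom(im,205,108,98,80,8,"w9zz")
im,c=load("w11"); zoom(im,205,108,98,80,8,"w11zz")
```

```text
(no output)
```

View pics/w9zz.png

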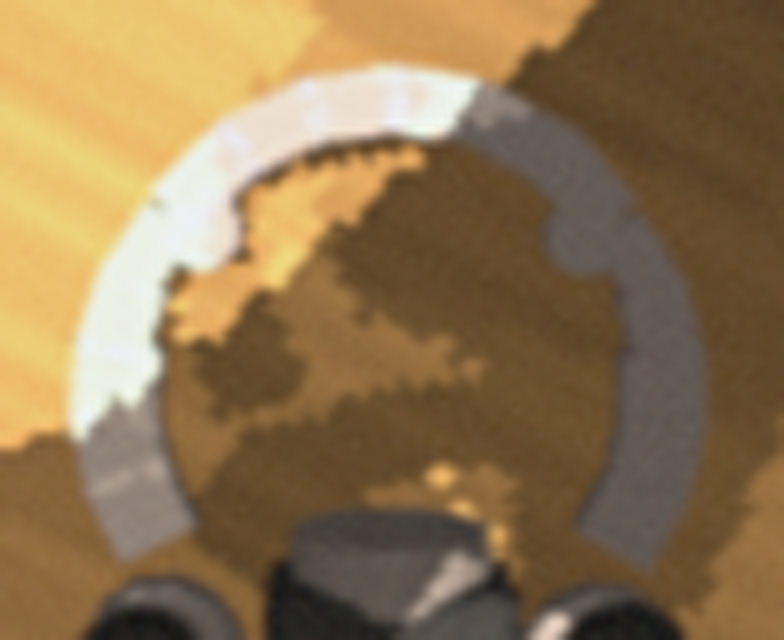

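View pics/w11zz.png

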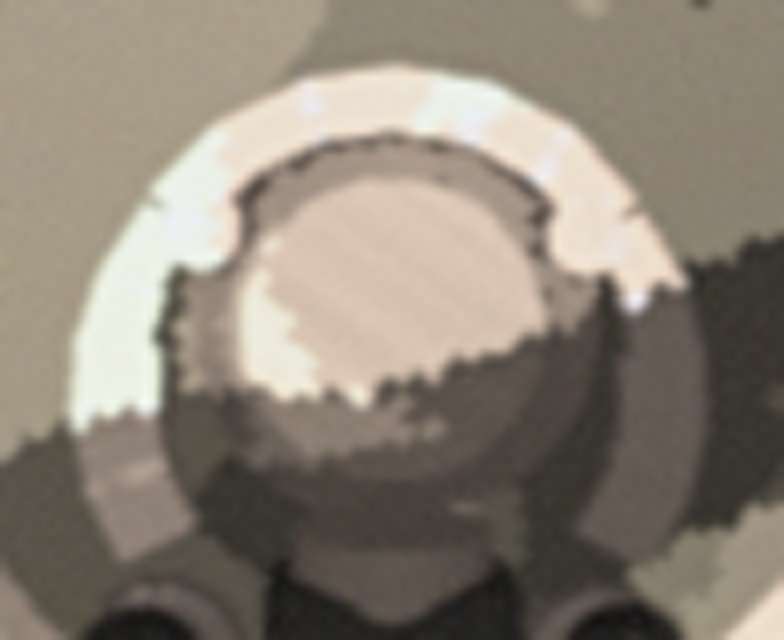

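Run:
```python
from h import *
s=ctrl.sense(); im,c=load("w11"); zr=s["eef_pos"][2]-270
P={}
for n,(u,v) in dict(apex=(395,138),bl=(300,158),br=(490,158),kl=(243,238),kr=(549,236),kl2=(235,255),kr2=(560,258),al=(163,340),ar=(617,340),al2=(163,400),ar2=(618,400),el=(195,525),er=(580,530),outer=(395,66)).items():
    P[n]=tool(s,onz(c,(205+u/8,108+v/8),zr))[:2]*1.0-np.array([28,-2]); P[n]*=1.02
    print(n,P[n].round(1),np.linalg.norm(P[n]).round(2))
for dx in (-4,-3,-2,-1,0,1):
    print(dx,{k:round(float(np.linalg.norm(v-np.array([dx,0])))-20,2) for k,v in P.items()})
```

```text
apex [20.4  0.6] 20.37
bl [18.6 -7.8] 20.18
br [18.6  8.9] 20.64
kl [ 11.7 -12.9] 17.36
kr [11.9 14.1] 18.43
kl2 [ 10.2 -13.6] 16.97
kr2 [ 9.9 15.1] 18.08
al [  2.6 -20.1] 20.31
ar [ 2.6 20.3] 20.47
al2 [ -2.8 -20.3] 20.47
ar2 [-2.8 20.5] 20.68
el [-14.3 -17.6] 22.71
er [-14.7  17.3] 22.7
outer [26.5  0.6] 26.52
-4 {'apex': 4.37, 'bl': 3.92, 'br': 4.31, 'kl': 0.26, 'kr': 1.23, 'kl2': -0.37, 'kr2': 0.55, 'al': 1.2, 'ar': 1.35, 'al2': 0.31, 'ar2': 0.53, 'el': 0.43, 'er': 0.34, 'outer': 10.52}
-3 {'apex': 3.37, 'bl': 2.98, 'br': 3.39, 'kl': -0.5, 'kr': 0.49, 'kl2': -1.08, 'kr2': -0.12, 'al': 0.91, 'ar': 1.07, 'al2': 0.28, 'ar2': 0.5, 'el': 0.95, 'er': 0.88, 'outer': 9.52}
-2 {'apex': 2.37, 'bl': 2.04, 'br': 2.46, 'kl': -1.24, 'kr': -0.22, 'kl2': -1.76, 'kr2': -0.75, 'al': 0.66, 'ar': 0.82, 'al2': 0.29, 'ar2': 0.51, 'el': 1.51, 'er': 1.46, 'outer': 8.52}
-1 {'apex': 1.37, 'bl': 1.11, 'br': 1.55, 'kl': -1.95, 'kr': -0.91, 'kl2': -2.41, 'kr2': -1.35, 'al': 0.46, 'ar': 0.62, 'al2': 0.36, 'ar2': 0.57, 'el': 2.09, 'er': 2.07, 'outer': 7.52}
0 {'apex': 0.37, 'bl': 0.18, 'br': 0.64, 'kl': -2.64, 'kr': -1.57, 'kl2': -3.03, 'kr2': -1.92, 'al': 0.31, 'ar': 0.47, 'al2': 0.47, 'ar2': 0.68, 'el': 2.71, 'er': 2.7, 'outer': 6.52}
1 {'apex': -0.63, 'bl': -0.74, 'br': -0.26, 'kl': -3.3, 'kr': -2.19, 'kl2': -3.61, 'kr2': -2.45, 'al': 0.21, 'ar': 0.36, 'al2': 0.63, 'ar2': 0.84, 'el': 3.35, 'er': 3.36, 'outer': 5.52}
```

drive_tool([
  [[-0.013,-0.01,0,0,0,0],[-0.013,-0.01,-0.05,0,0,0],[-0.013,-0.01,-0.1,0,0,0],[-0.013,-0.01,-0.12,0,0,0],[-0.013,-0.01,-0.14,0,0,0],[-0.013,-0.01,-0.14,0,0,0]],
])

```text
time_s: 13.28
eef_pos: [524.3, -179.4, 381.9]
ee_rot: [0.005, -0.315, 0.949, -0.002]
force: [-0.4, -0.4, -1.3]
grip_width: 0.458
```

Run:
```python
from h import *
st(); im,c=cap("wrist","w12"); zoom(im,205,108,98,80,8,"w12zz")
```

```text
t 13.28 pos [ 524.33 -179.44  381.85] q [ 0.0046 -0.315   0.9491 -0.0019] F [-0.4 -0.4 -1.3] T [0.03 0.02 0.01] grip 0.458
```

View pics/w12zz.png

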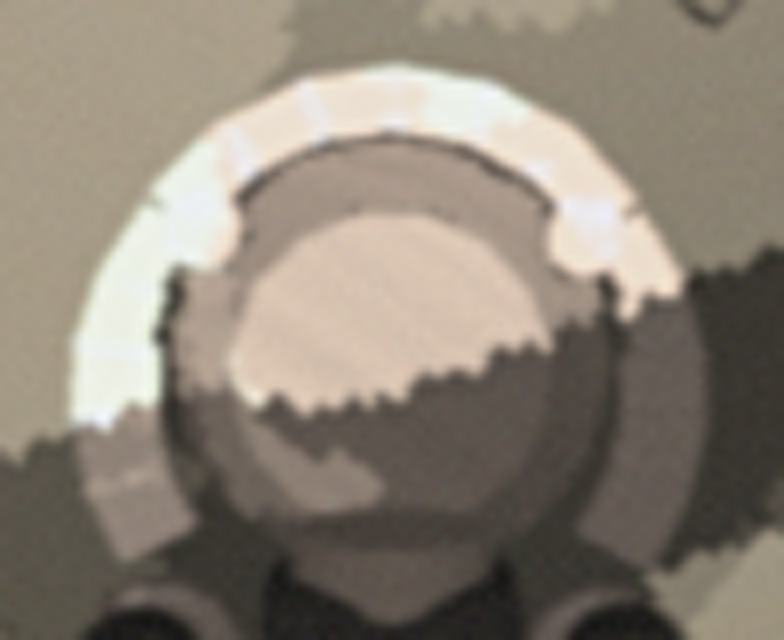

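drive_tool([
  [[0,0,-0.02,0,0,0],[0,0,-0.04,0,0,0],[0,0,-0.05,0,0,0],[0,0,-0.06,0,0,0],[0,0,-0.06,0,0,0]],
])

```text
time_s: 13.95
eef_pos: [524.3, -179.5, 375.9]
ee_rot: [0.005, -0.315, 0.949, -0.002]
force: [-0.2, 0.7, -1.7]
grip_width: 0.456
```

drive_tool([
  [[0,0,-0.01,0,0,0],[0,0,-0.02,0,0,0],[0,0,-0.03,0,0,0],[0,0,-0.035,0,0,0],[0,0,-0.035,0,0,0]],
])

```text
time_s: 14.58
eef_pos: [524.4, -179.5, 372.4]
ee_rot: [0.005, -0.315, 0.949, -0.002]
force: [0.3, 0.9, -1.5]
grip_width: 0.455
```

drive_tool([
  [[0,0,-0.01,0,0,0],[0,0,-0.02,0,0,0],[0,0,-0.025,0,0,0],[0,0,-0.025,0,0,0]],
])

```text
time_s: 15.08
eef_pos: [524.4, -179.5, 369.9]
ee_rot: [0.005, -0.315, 0.949, -0.002]
force: [0.8, -0.9, -2.0]
grip_width: 0.451
```

drive_tool([
  [[0,0,-0.01,0,0,0],[0,0,-0.02,0,0,0],[0,0,-0.03,0,0,0],[0,0,-0.03,0,0,0]],
])

```text
time_s: 15.58
eef_pos: [524.3, -179.5, 366.7]
ee_rot: [0.005, -0.315, 0.949, -0.002]
force: [-0.1, 0.2, -1.9]
grip_width: 0.454
```

Run:
```python
from h import *
st(); im,c=cap("wrist","w13"); zoom(im,205,108,98,80,8,"w13zz")
ims,_=cap("side","side9"); zoom(ims,270,180,90,90,7,"s9z")
```

```text
t 15.57 pos [ 524.34 -179.47  366.75] q [ 0.0045 -0.3149  0.9491 -0.0018] F [-0.1  0.2 -1.9] T [ 0.02 -0.02 -0.03] grip 0.454
```

View pics/w13zz.png

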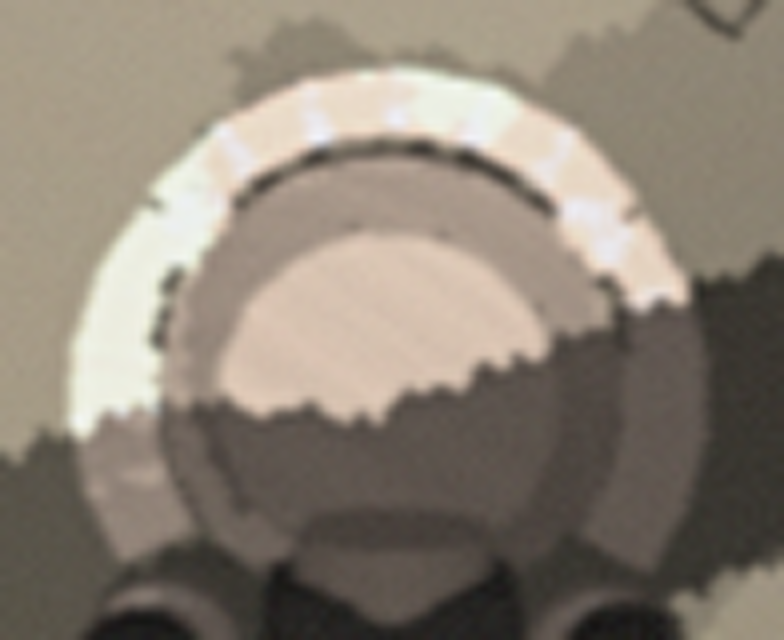

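View pics/s9z.png

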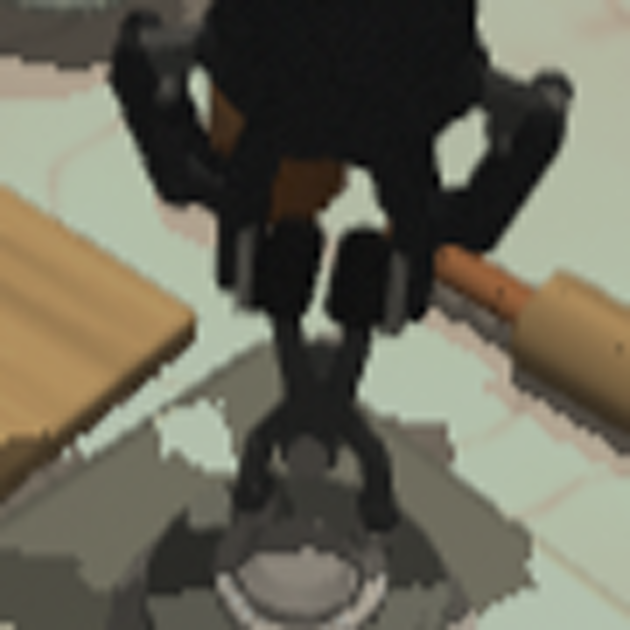

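drive_tool([
  [[0,0,-0.01,0,0,0],[0,0,-0.02,0,0,0],[0,0,-0.03,0,0,0],[0,0,-0.03,0,0,0]],
])

```text
time_s: 16.18
eef_pos: [524.4, -179.5, 364.0]
ee_rot: [0.005, -0.315, 0.949, -0.002]
force: [-0.3, -0.4, 0.3]
grip_width: 0.455
```

drive_tool([
  [[0,0,-0.01,0,0,0],[0,0,-0.02,0,0,0],[0,0,-0.03,0,0,0],[0,0,-0.03,0,0,0]],
])

```text
time_s: 16.68
eef_pos: [524.4, -179.5, 361.1]
ee_rot: [0.005, -0.315, 0.949, -0.002]
force: [1.1, -0.2, 1.4]
grip_width: 0.456
```

drive_tool([
  [[0,0,-0.01,0,0,0],[0,0,-0.02,0,0,0],[0,0,-0.025,0,0,0],[0,0,-0.025,0,0,0]],
])

```text
time_s: 17.18
eef_pos: [524.4, -179.5, 358.6]
ee_rot: [0.005, -0.315, 0.949, -0.002]
force: [0.1, 0.6, 2.6]
grip_width: 0.454
```

drive_tool([
  [[0,0,-0.01,0,0,0],[0,0,-0.015,0,0,0],[0,0,-0.02,0,0,0],[0,0,-0.02,0,0,0]],
])

```text
time_s: 17.68
eef_pos: [524.4, -179.5, 356.6]
ee_rot: [0.005, -0.315, 0.949, -0.002]
force: [0.2, 0.1, 3.1]
grip_width: 0.454
```

drive_tool([
  [[0,0,-0.01,0,0,0],[0,0,-0.015,0,0,0],[0,0,-0.02,0,0,0],[0,0,-0.02,0,0,0]],
])

```text
time_s: 18.18
eef_pos: [524.5, -179.5, 355.5]
ee_rot: [0.005, -0.315, 0.949, -0.003]
force: [0.7, 0.8, 8.1]
grip_width: 0.458
```

Run:
```python
from h import *
st(); im,c=cap("wrist","w14"); zoom(im,205,108,98,80,8,"w14zz")
```

```text
t 18.18 pos [ 524.5  -179.48  355.48] q [ 0.0054 -0.3149  0.9491 -0.0027] F [0.7 0.8 8.1] T [ 0.31  0.18 -0.03] grip 0.458
```

View pics/w14zz.png

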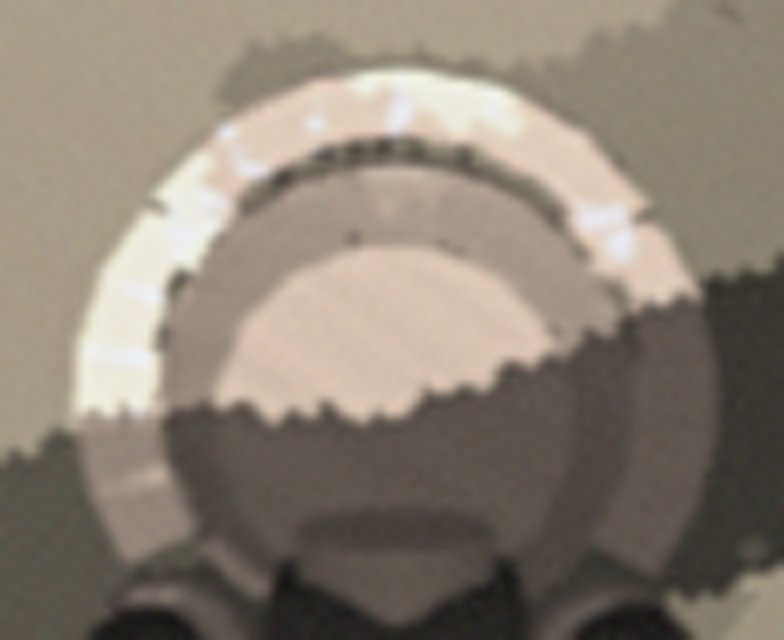

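drive_tool([
  [[0,0,-0.008,0,0,0],[0,0,-0.016,0,0,0],[0,0,-0.016,0,0,0]],
], fingers=0.08)

```text
time_s: 18.6
eef_pos: [524.5, -179.5, 354.3]
ee_rot: [0.006, -0.315, 0.949, -0.003]
force: [-0.9, 1.3, 7.3]
grip_width: 0.538
```

drive_tool([
  [[0,0,-0.012,0,0,0],[0,0,-0.024,0,0,0],[0,0,-0.024,0,0,0]],
], fingers=0.25)

```text
time_s: 18.98
eef_pos: [524.6, -179.4, 352.3]
ee_rot: [0.006, -0.315, 0.949, -0.003]
force: [-0.8, 0.3, 7.2]
grip_width: 0.63
```

drive_tool([
  [[0,0,-0.012,0,0,0],[0,0,-0.026,0,0,0],[0,0,-0.026,0,0,0],[0,0,-0.026,0,0,0]],
], fingers=0.435)

```text
time_s: 19.48
eef_pos: [524.6, -179.4, 349.5]
ee_rot: [0.006, -0.315, 0.949, -0.003]
force: [-1.0, 1.1, 4.0]
grip_width: 0.72
```

Run:
```python
from h import *
st(); im,c=cap("wrist","w15"); zoom(im,205,108,98,80,8,"w15zz")
ims,_=cap("side","side10"); zoom(ims,270,190,90,90,7,"s10z")
```

```text
t 19.48 pos [ 524.58 -179.44  349.5 ] q [ 0.0058 -0.315   0.9491 -0.003 ] F [-1.   1.1  4. ] T [0.41 0.29 0.01] grip 0.72
```

View pics/w15zz.png

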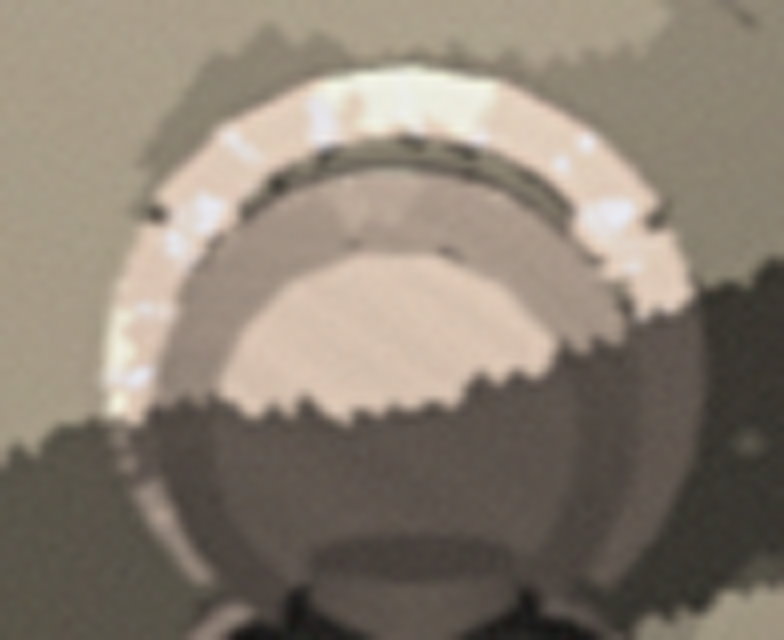

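View pics/s10z.png

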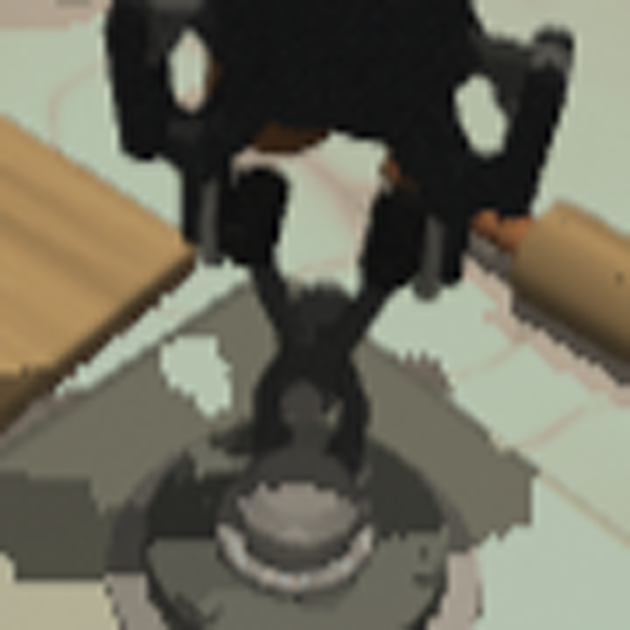

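drive_tool([
  [[0.008,0.006,0,0,0,0],[0.018,0.013,0,0,0,0],[0.018,0.013,0,0,0,0]],
])

```text
time_s: 19.95
eef_pos: [526.5, -178.2, 349.6]
ee_rot: [0.006, -0.315, 0.949, -0.003]
force: [-0.9, 1.5, 3.4]
grip_width: 0.717
```

Run:
```python
from h import *
st(); im,c=cap("wrist","w16"); zoom(im,205,108,98,80,8,"w16zz")
```

```text
t 19.95 pos [ 526.47 -178.17  349.58] q [ 0.0059 -0.315   0.9491 -0.0032] F [-0.9  1.5  3.4] T [0.01 0.28 0.04] grip 0.717
```

View pics/w16zz.png

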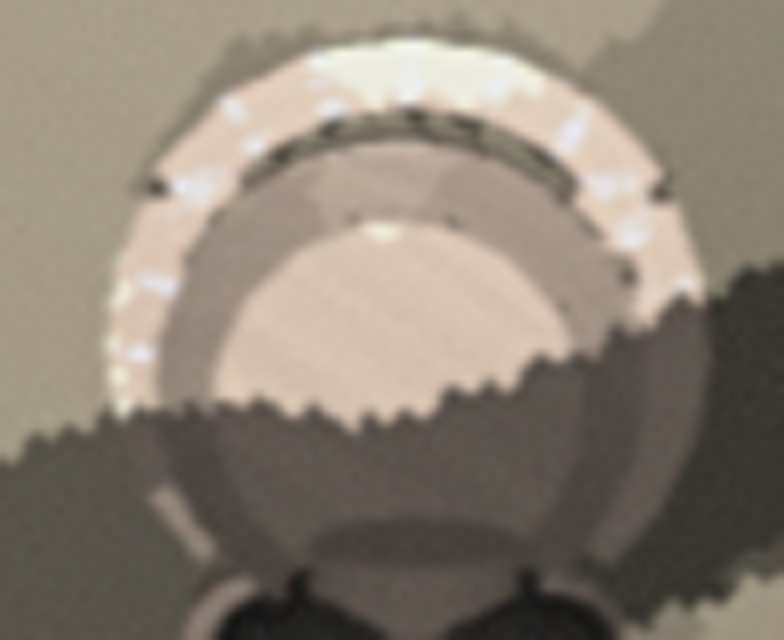

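drive_tool([
  [[-0.009,-0.006,0,0,0,0],[-0.009,-0.006,0.02,0,0,0],[-0.009,-0.006,0.05,0,0,0],[-0.009,-0.006,0.07,0,0,0],[-0.009,-0.006,0.09,0,0,0]],
])

```text
time_s: 20.62
eef_pos: [525.5, -178.8, 358.4]
ee_rot: [0.006, -0.315, 0.949, -0.003]
force: [0.1, -0.4, -1.7]
grip_width: 0.722
```

Run:
```python
from h import *
st(); im,c=cap("wrist","w17"); zoom(im,205,108,98,80,8,"w17zz")
```

```text
t 20.62 pos [ 525.52 -178.78  358.38] q [ 0.0057 -0.315   0.9491 -0.003 ] F [ 0.1 -0.4 -1.7] T [ 0.01  0.04 -0.05] grip 0.722
```

View pics/w17zz.png

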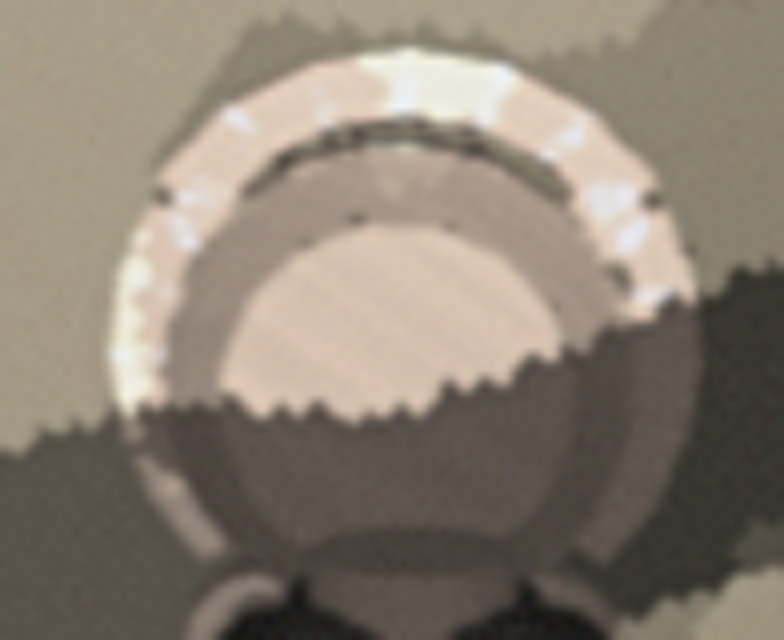

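drive_tool([
  [[0,0,0.1,0,0,0],[0,0,0.3,0,0,0],[0,0,0.5,0,0,0],[0,0,0.65,0,0,0],[0,0,0.65,0,0,0]],
])

```text
time_s: 21.3
eef_pos: [525.5, -178.8, 424.8]
ee_rot: [0.007, -0.315, 0.949, -0.004]
force: [0.5, 0.4, -1.8]
grip_width: 0.717
```

Run:
```python
from h import *
st(); im,c=cap("wrist","w18"); zoom(im,150,60,210,150,3.8,"w18z")
ims,_=cap("side","side11"); zoom(ims,260,160,100,120,5,"s11z")
```

```text
t 21.3 pos [ 525.55 -178.76  424.78] q [ 0.0066 -0.315   0.9491 -0.004 ] F [ 0.5  0.4 -1.8] T [ 0.04  0.04 -0.  ] grip 0.717
```

View pics/w18z.png

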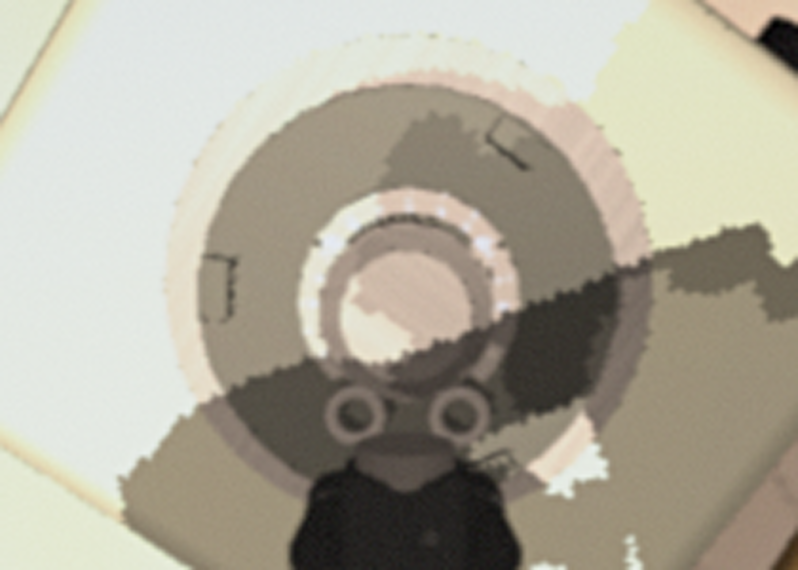

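View pics/s11z.png

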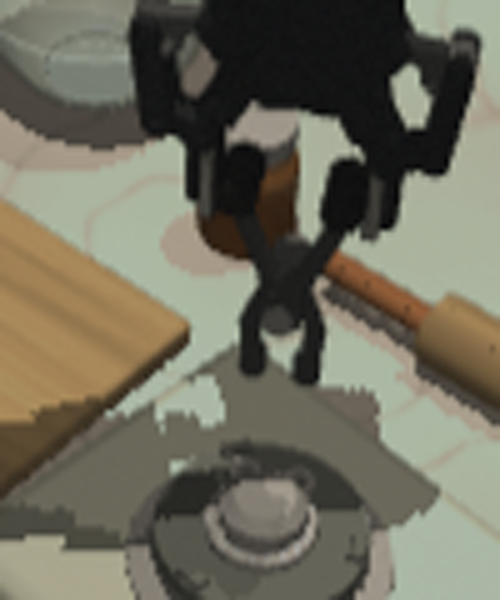

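Run:
```python
from h import *
s=ctrl.sense(); im,c=load("w18")
f=lambda u,v,z: tool(s,onz(c,(150+u/3.8,60+v/3.8),z))
e1,e2=f(356,414,86),f(460,414,86); m=(e1+e2)/2; print("eyes",e1.round(1),e2.round(1),np.linalg.norm(e1-e2),"ringmid",m.round(1)+[27,0,0])
print("ring back outer-26",f(408,188,86)-[26,0,0])
print("col top L/R/T",f(341,313,107).round(1),f(473,313,107).round(1),f(407,249,107).round(1)-[14.5,0,0])
print("disc T",f(405,84,80).round(1)-[50,0,0],f(200,290,80).round(1),f(617,290,80).round(1))
```

```text
eyes [  2.7 -12.8 337.2] [  2.8  12.2 337. ] 25.029025079350415 ringmid [ 2.980e+01 -3.000e-01  3.371e+02]
ring back outer-26 [ 2.97282870e+01 -3.19111517e-01  3.36661306e+02]
col top L/R/T [ 29.8 -15.  316. ] [ 29.8  13.9 315.8] [ 29.1  -0.5 315.8]
disc T [ 28.7  -1.  342.5] [ 31.7 -50.1 343.3] [ 31.8  49.6 342.4]
```

drive_tool([
  [[-0.03,0.3,0,0,0,0],[-0.06,0.7,0,0,0,0],[-0.1,1,0,0,0,0],[-0.1,1,0,0,0,0]],
])

```text
time_s: 21.9
eef_pos: [515.3, -77.2, 422.6]
ee_rot: [0.005, -0.316, 0.949, -0.002]
force: [-0.3, -1.1, -1.9]
grip_width: 0.718
```

drive_tool([
  [[-0.03,0.5,0,0,0,-0.08],[-0.06,0.8,0,0,0,-0.16],[-0.1,1,0,0,0,-0.2],[-0.1,1,0,0,0,-0.2]],
])

```text
time_s: 22.4
eef_pos: [505.3, 23.0, 422.1]
ee_rot: [0.004, -0.165, 0.986, -0.003]
force: [0.5, -0.3, -1.4]
grip_width: 0.718
```

drive_tool([
  [[-0.03,0.5,0,0,0,0],[-0.06,0.8,0,0,0,0],[-0.1,1,0,0,0,0],[-0.1,1,0,0,0,0]],
])

```text
time_s: 22.9
eef_pos: [495.6, 122.8, 421.7]
ee_rot: [0.004, -0.165, 0.986, -0.003]
force: [0.7, -0.9, -0.7]
grip_width: 0.714
```

drive_tool([
  [[-0.03,0.5,0,0,0,0],[-0.06,0.8,0,0,0,0],[-0.1,1,0,0,0,0],[-0.1,1,0,0,0,0]],
])

```text
time_s: 23.4
eef_pos: [486.1, 222.4, 421.4]
ee_rot: [0.004, -0.166, 0.986, -0.003]
force: [0.0, -0.6, -1.5]
grip_width: 0.719
```

Run:
```python
from h import *
s=st(); a=s["ee_rot"]; T=R.from_quat([-.0674,.9977,-.0005,.0005])
print("turn",(T*R.from_quat([*a[1:],a[0]]).inv()).as_rotvec()/(np.pi/2), "shift",np.array([476.3,296.3,277.1])-s["eef_pos"])
```

```text
t 23.4 pos [486.09 222.4  421.38] q [ 0.0038 -0.1659  0.9861 -0.0033] F [ 0.  -0.6 -1.5] T [-0.02 -0.01 -0.01] grip 0.719
turn [ 0.00333153  0.0043896  -0.12633077] shift [  -9.78593858   73.89805208 -144.28081258]
```

drive_tool([
  [[-0.05,0.4,0,0.003,0.004,-0.06],[-0.098,0.74,0,0.003,0.004,-0.126],[-0.098,0.74,-0.2,0.003,0.004,-0.126],[-0.098,0.74,-0.4,0.003,0.004,-0.126],[-0.098,0.74,-0.4,0.003,0.004,-0.126]],
])

```text
time_s: 24.02
eef_pos: [477.0, 295.0, 380.1]
ee_rot: [-0.001, -0.067, 0.998, -0.001]
force: [1.1, 0.1, -1.4]
grip_width: 0.718
```

Run:
```python
from h import *
s=st(); a=s["ee_rot"]; T=R.from_quat([-.0674,.9977,-.0005,.0005])
print("turn",(T*R.from_quat([*a[1:],a[0]]).inv()).as_rotvec()/(np.pi/2), "shift",np.array([476.3,296.3,277.1])-s["eef_pos"])
im,c=cap("wrist","w19"); ims,_=cap("side","side12"); zoom(ims,140,80,100,120,5,"s12z")
```

```text
t 24.02 pos [477.05 294.99 380.11] q [-6.000e-04 -6.700e-02  9.977e-01 -1.400e-03] F [ 1.1  0.1 -1.4] T [0.02 0.01 0.04] grip 0.718
turn [ 0.00124674 -0.00134861  0.00046962] shift [  -0.74688887    1.30518369 -103.00943078]
```

View pics/w19.png

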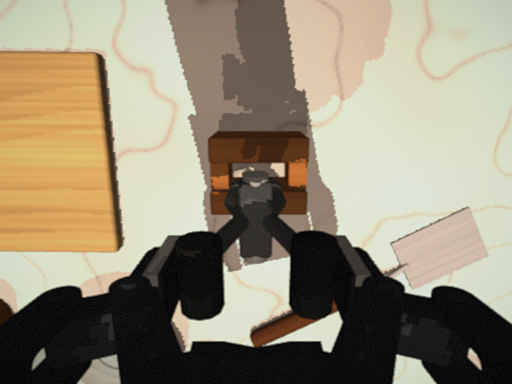

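View pics/s12z.png

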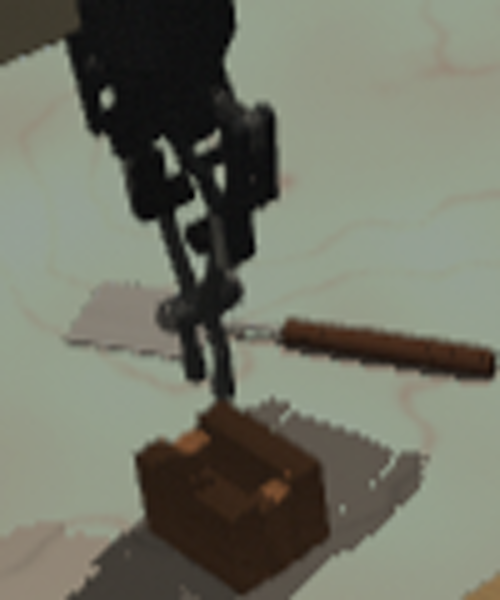

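drive_tool([
  [[-0.007,0.013,0,0.001,-0.001,0],[-0.007,0.013,-0.1,0.001,-0.001,0],[-0.007,0.013,-0.25,0.001,-0.001,0],[-0.007,0.013,-0.4,0.001,-0.001,0],[-0.007,0.013,-0.55,0.001,-0.001,0],[-0.007,0.013,-0.7,0.001,-0.001,0],[-0.007,0.013,-0.7,0.001,-0.001,0]],
])

```text
time_s: 25.0
eef_pos: [476.2, 296.7, 310.7]
ee_rot: [0.001, -0.067, 0.998, -0.0]
force: [-0.3, 0.7, -2.0]
grip_width: 0.72
```

drive_tool([
  [[0,0,-0.1,0,0,0],[0,0,-0.2,0,0,0],[0,0,-0.26,0,0,0],[0,0,-0.29,0,0,0],[0,0,-0.29,0,0,0]],
])

```text
time_s: 25.62
eef_pos: [476.2, 296.7, 281.7]
ee_rot: [0.001, -0.067, 0.998, -0.0]
force: [-0.4, 0.1, -1.8]
grip_width: 0.715
```

drive_tool([
  [[0,0,-0.02,0,0,0],[0,0,-0.035,0,0,0],[0,0,-0.045,0,0,0],[0,0,-0.045,0,0,0]],
])

```text
time_s: 26.12
eef_pos: [476.3, 296.8, 277.7]
ee_rot: [0.001, -0.067, 0.998, -0.0]
force: [-1.7, -0.5, 4.3]
grip_width: 0.712
```

Run:
```python
from h import *
st(); im,c=cap("wrist","w20"); ims,_=cap("side","side13"); zoom(ims,140,80,100,120,5,"s13z")
```

```text
t 26.12 pos [476.25 296.75 277.71] q [ 1.200e-03 -6.720e-02  9.977e-01 -3.000e-04] F [-1.7 -0.5  4.3] T [-0.09  0.3  -0.03] grip 0.712
```

View pics/w20.png

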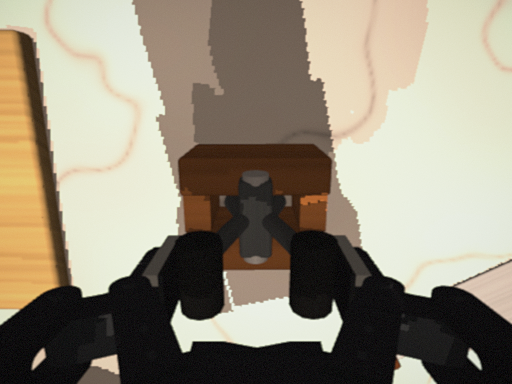

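View pics/s13z.png

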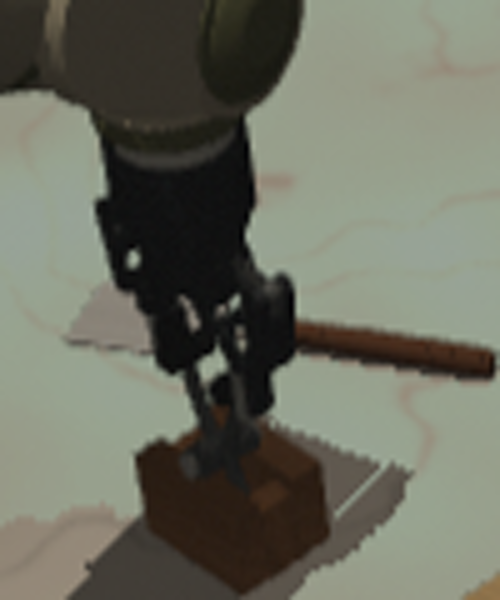

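drive_tool([
  [[0,0,0,0,0,0],[0,0,0,0,0,0],[0,0,0,0,0,0],[0,0,0,0,0,0],[0,0,0,0,0,0]],
], fingers=1)

```text
time_s: 26.85
eef_pos: [476.2, 296.7, 277.6]
ee_rot: [0.001, -0.067, 0.998, -0.0]
force: [0.0, 0.2, 0.6]
grip_width: 1.002
```

Run:
```python
from h import *
st(); im,c=cap("wrist","w21")
```

```text
t 26.85 pos [476.25 296.74 277.62] q [ 1.100e-03 -6.710e-02  9.977e-01 -3.000e-04] F [0.  0.2 0.6] T [-0.03 -0.01  0.07] grip 1.002
```

View pics/w21.png

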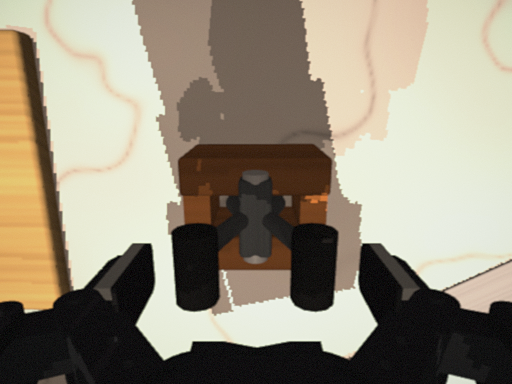

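drive_tool([
  [[0,0,0.1,0,0,0],[0,0,0.4,0,0,0],[0,0,0.83,0,0,0],[0,0,0.83,0,0,0],[0,0,0.83,0,0,0]],
])

```text
time_s: 27.52
eef_pos: [476.1, 296.7, 360.4]
ee_rot: [0.001, -0.067, 0.998, -0.0]
force: [0.3, 0.1, -0.3]
grip_width: 1.002
```

Run:
```python
from h import *
st(); im,c=cap("wrist","w22"); zoom(im,190,120,140,130,5,"w22z"); cap("top","top2"); ims,_=cap("side","side14"); zoom(ims,270,235,90,70,8,"s14col")
ct,c2=load("top2"); zoom(ct,310,170,120,100,6,"t2mix")
# pliers tilt: barrel vs pivot centre offsets along v as in w1
```

```text
t 27.52 pos [476.07 296.69 360.39] q [ 9.000e-04 -6.710e-02  9.977e-01 -4.000e-04] F [ 0.3  0.1 -0.3] T [-0.09 -0.01 -0.01] grip 1.002
```

View pics/w22z.png

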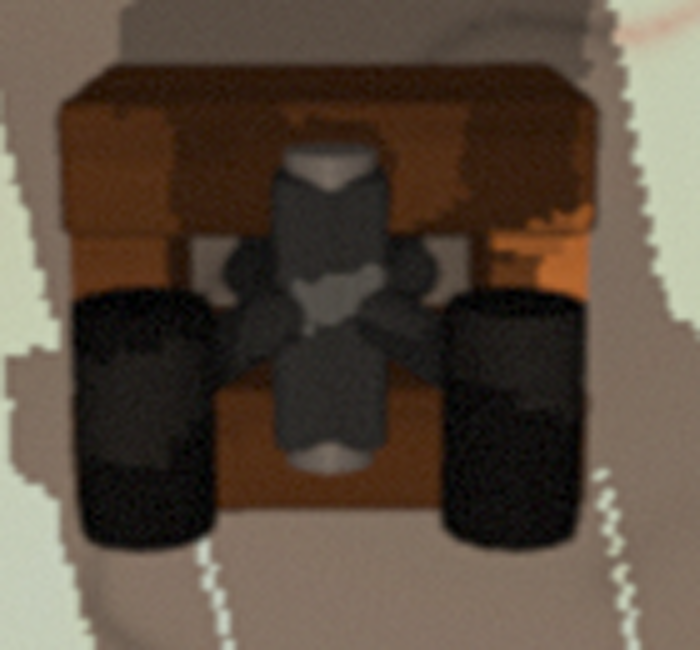

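View pics/s14col.png

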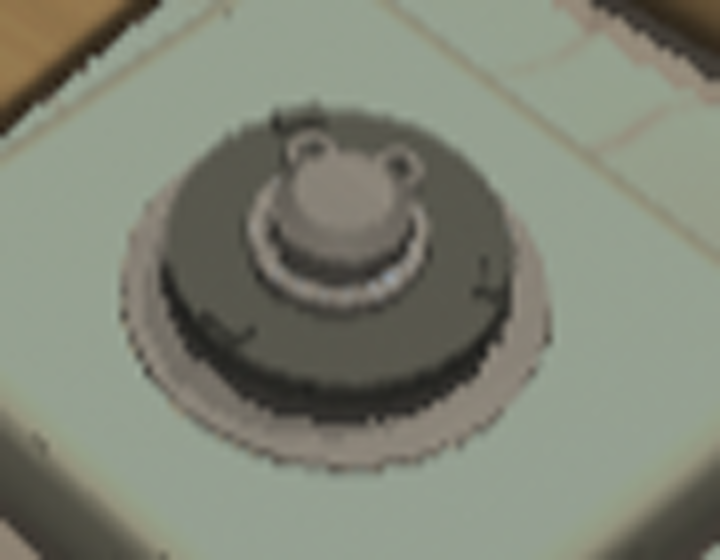

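View pics/side14.png

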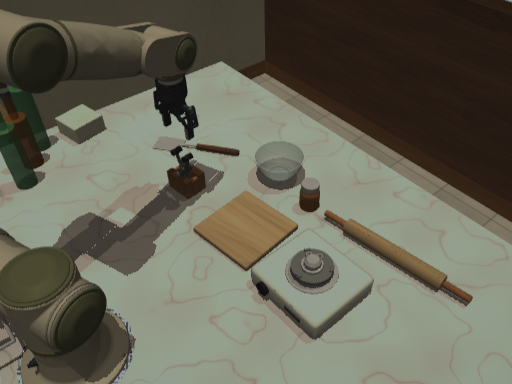

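Run:
```python
from h import *
st(); print(ctrl.finish_job())
```

```text
t 27.68 pos [476.16 296.69 359.68] q [ 2.000e-04 -6.710e-02  9.977e-01 -6.000e-04] F [0.1 0.  0.2] T [ 0.01 -0.01  0.01] grip 0.997
the job is handed in; nothing more can be done
None
```

I fitted the snap ring in the column's groove, where it holds the coupling disc down, and put the pliers back in their stand. I handed the job in at 27.7 s. It reports no verdict, so what follows is from my own last checks.

- **Ring:** The last wrist view over the column, just after I pulled the tips out, put the eyes 25.0 mm apart, which is the closed spacing. The ring's centre was about 1 mm from the column axis, with its arms tucked under the land. A later side view still shows it seated.
- **Disc:** In the side view the disc sits visibly lower than at the start, by roughly 4 mm. That is a rough figure from pixels, not a measured depth. While I was pressing, it stopped after about 8.5 mm of travel.
- **Forces:** The force readings, taken at the end of each move, never showed more than about 10 N on the mixer or the board.
- **Pliers:** They stand upright in the pocket about 2 to 3 mm from where they started, away from the base-to-stand direction's far side (towards the robot). They were tilted slightly in the grip before release; afterwards they looked level. The gripper is open and about 80 mm above them, touching nothing.
- **Other kitchen things:** The bowl, jar, spatula and rolling pin look unmoved in the final side view.

Two measurements disagreed. Readings of the pliers' position in the grip differed by up to 2 mm between wrist views, and the top and side cameras missed each other by about 5 mm at the column. I worked from the wrist camera and the contact forces instead.

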